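# Pass arbors through the dust hatch and sort them by length

### The job

Bring all the dark steel arbors lying on the left through the dust hatch to the clean right-hand side and lay them flat in the grooves of the two wooden trays there, one to a groove, long arbors in the long tray and short ones in the short tray. The two doors must never be open at the same time: shut the inner (right) door that was left ajar, bring the carriage fully to the outer (left) side, open the outer door fully and lay all the arbors in the carriage, shut the outer door fully, slide the carriage fully across with both doors shut, and only then open the inner door fully and unload. Finish with both doors fully shut, and leave the bell, clip stand and cork where they are.

Things in the scene. Friction and masses are not known exactly. Their poses are not given: they have to be found in the camera images.
- hatch: dust hatch: fixed white box, two clear sliding doors in its roof. Origin on the table under its centre; x away from the robot, y left. Outside 164 (x) by 346 mm (y), walls 6 mm, tops 75 mm high. Left half (+y) = outer side, right half = inner. A roof bar 8 mm wide (65 to 75 mm high) at y = 0 leaves an opening 152 by 163 mm under each door. A fence 104 mm high at y = 0 runs behind it to x = 253 mm.
- outer_door (a joint): joint value of the outer door, the clear sliding panel in the roof of the hatch on the left (+y) side: 0 = shut, grows in m as the door slides along the hatch's +x (away from the robot) to 0.155 = fully open. Light friction (about 1.5 N), stays where left, stop at both ends. Starts shut.
- outer_door_grip (a point): top centre of the dark wooden grip on the outer door: an upright fin 60 mm along hatch x, 12 mm thick along hatch y, 36 mm high above the door panel. It can be pinched from above across its 12 mm. Moves with the door.
- inner_door (a joint): joint value of the inner door, the clear sliding panel in the roof of the hatch on the right (-y) side: 0 = shut, grows in m as the door slides along the hatch's +x (away from the robot) to 0.155 = fully open. Light friction (about 1.5 N), stays where left, stop at both ends. Starts ajar.
- inner_door_grip (a point): top centre of the dark wooden grip on the inner door: an upright fin 60 mm along hatch x, 12 mm thick along hatch y, 36 mm high above the door panel. It can be pinched from above across its 12 mm. Moves with the door.
- carriage (a joint): position of the carriage, a wooden tray on rails inside the hatch: 0 = fully at the outer (left, +y) side under the outer door, grows in m as it slides along hatch -y to 0.171 = fully at the inner side under the inner door. About 1.5 N friction, stays where left, stop at both ends. Starts in between.
- carriage_floor (a point): centre of a groove floor of the carriage (35 mm above the table; this point is the carriage's middle), axes as the hatch's. Inside 136 mm along x, end walls 14 mm high; three grooves along x, each 28 mm wide and 6 mm deep, centred at y = -44, 0 and +44 mm, one arbor each; between and beside them flat ledges 6 mm high; 160 mm wide overall.
- carriage_grip (a point): top centre (125 mm above the table) of the carriage's dark wooden grip post, outside the hatch in front of its robot side, 110 mm towards the robot from the carriage's middle: 24 (x) by 12 mm (y), 70 mm free below this point. Pinch it from above and move it along hatch y to slide the carriage, also with the doors shut.
- long_row_floor (a point): centre of the wooden tray for the long arbors, at the height of its groove floors (6 mm above the table): inner 136 mm along its x, end walls 4 mm thick and 12 mm high above the groove floors; two grooves along x, each 28 mm wide and 6 mm deep, centred at y = +22 and -22 mm, ledges 6 mm high between and beside them; 96 mm wide. Fixed. The two trays stand either way round on the right (clean) side.
- short_row_floor (a point): centre of the wooden tray for the short arbors, at the height of its groove floors (6 mm above the table): inner 96 mm along its x, end walls 4 mm thick and 12 mm high above the groove floors; two grooves along x, each 28 mm wide and 6 mm deep, centred at y = +22 and -22 mm, ledges 6 mm high between and beside them; 96 mm wide. Fixed. The two trays stand either way round on the right (clean) side.
- bell: bystander: copper bell dome, 90 mm across, 58 mm high; origin under its centre
- clip_stand: bystander: spring clip stand, 80 x 80 mm base, gripping an upright steel pendulum rod, 208 mm high; origin under its centre
- cork: bystander: round cork stopper, 44 mm across, 34 mm high; origin under its centre
- long_arbor_a: Long arbor: a blued dark steel bar lying flat, 120 mm long overall, square shank 18 x 18 mm with a bright round pivot (12 mm diameter, 8 mm long) at each end. Origin at its middle (9 mm above what it lies on), x along its length. About 250 g. May be absent. Starts on the cork mat left of the hatch (dusty side), lying roughly along world y.
- long_arbor_b: Long arbor: a blued dark steel bar lying flat, 120 mm long overall, square shank 18 x 18 mm with a bright round pivot (12 mm diameter, 8 mm long) at each end. Origin at its middle (9 mm above what it lies on), x along its length. About 250 g. May be absent. Starts on the cork mat left of the hatch (dusty side), lying roughly along world y.
- short_arbor_a: Short arbor: a blued dark steel bar lying flat, 80 mm long overall, square shank 18 x 18 mm with a bright round pivot (12 mm diameter, 8 mm long) at each end. Origin at its middle (9 mm above what it lies on), x along its length. About 166 g. May be absent. Starts on the cork mat left of the hatch (dusty side), lying roughly along world y.
- short_arbor_b: Short arbor: a blued dark steel bar lying flat, 80 mm long overall, square shank 18 x 18 mm with a bright round pivot (12 mm diameter, 8 mm long) at each end. Origin at its middle (9 mm above what it lies on), x along its length. About 166 g. May be absent. Starts on the cork mat left of the hatch (dusty side), lying roughly along world y.

How it is judged:
On the way, in this order (a step that is already met when the one before it is completed fails the run):
1. the inner door is shut and the outer door is open (at least 135 mm) (value of joint inner_door below 0.01 m and value of joint outer_door above 0.135 m), for 0.2 s.
2. all arbors lie in the carriage, the carriage is at the outer side and both doors are shut (within 10 mm) (x of long_arbor_a in the frame of carriage_floor between -0.04 and 0.04 m and y of long_arbor_a in the frame of carriage_floor between -0.068 and 0.068 m and z of long_arbor_a in the frame of carriage_floor between 0 and 0.026 m and x of long_arbor_b in the frame of carriage_floor between -0.04 and 0.04 m and y of long_arbor_b in the frame of carriage_floor between -0.068 and 0.068 m and z of long_arbor_b in the frame of carriage_floor between 0 and 0.026 m and x of short_arbor_a in the frame of carriage_floor between -0.04 and 0.04 m and y of short_arbor_a in the frame of carriage_floor between -0.068 and 0.068 m and z of short_arbor_a in the frame of carriage_floor between 0 and 0.026 m and x of short_arbor_b in the frame of carriage_floor between -0.04 and 0.04 m and y of short_arbor_b in the frame of carriage_floor between -0.068 and 0.068 m and z of short_arbor_b in the frame of carriage_floor between 0 and 0.026 m and value of joint carriage below 0.015 m and value of joint each of inner_door, outer_door below 0.01 m), for 0.2 s.
3. the carriage with all the arbors is at the inner side and both doors are still shut (x of long_arbor_a in the frame of carriage_floor between -0.04 and 0.04 m and y of long_arbor_a in the frame of carriage_floor between -0.068 and 0.068 m and z of long_arbor_a in the frame of carriage_floor between 0 and 0.026 m and x of long_arbor_b in the frame of carriage_floor between -0.04 and 0.04 m and y of long_arbor_b in the frame of carriage_floor between -0.068 and 0.068 m and z of long_arbor_b in the frame of carriage_floor between 0 and 0.026 m and x of short_arbor_a in the frame of carriage_floor between -0.04 and 0.04 m and y of short_arbor_a in the frame of carriage_floor between -0.068 and 0.068 m and z of short_arbor_a in the frame of carriage_floor between 0 and 0.026 m and x of short_arbor_b in the frame of carriage_floor between -0.04 and 0.04 m and y of short_arbor_b in the frame of carriage_floor between -0.068 and 0.068 m and z of short_arbor_b in the frame of carriage_floor between 0 and 0.026 m and value of joint carriage above 0.156 m and value of joint each of inner_door, outer_door below 0.01 m), for 0.2 s.
4. the inner door is open (at least 135 mm) and the outer door shut (value of joint inner_door above 0.135 m and value of joint outer_door below 0.01 m), for 0.2 s.
At the end, for the whole second after the job is handed in: every arbor lies flat and at rest inside the tray for its length (middle within 20 mm along and 44 mm across of the tray's centre, within 5 mm of its resting height, within 20 degrees of the tray's direction), and both doors are shut to within 10 mm (x of long_arbor_a in the frame of long_row_floor between -0.02 and 0.02 m and y of long_arbor_a in the frame of long_row_floor between -0.044 and 0.044 m and z of long_arbor_a in the frame of long_row_floor between 0.004 and 0.014 m and angle between the x axis of each of long_arbor_a, long_arbor_b and the x axis of long_row_floor, either way round below 0.35 rad and linear speed of each of long_arbor_a, long_arbor_b, short_arbor_a, short_arbor_b below 0.02 m/s and x of long_arbor_b in the frame of long_row_floor between -0.02 and 0.02 m and y of long_arbor_b in the frame of long_row_floor between -0.044 and 0.044 m and z of long_arbor_b in the frame of long_row_floor between 0.004 and 0.014 m and x of short_arbor_a in the frame of short_row_floor between -0.02 and 0.02 m and y of short_arbor_a in the frame of short_row_floor between -0.044 and 0.044 m and z of short_arbor_a in the frame of short_row_floor between 0.004 and 0.014 m and angle between the x axis of each of short_arbor_a, short_arbor_b and the x axis of short_row_floor, either way round below 0.35 rad and x of short_arbor_b in the frame of short_row_floor between -0.02 and 0.02 m and y of short_arbor_b in the frame of short_row_floor between -0.044 and 0.044 m and z of short_arbor_b in the frame of short_row_floor between 0.004 and 0.014 m and value of joint each of inner_door, outer_door below 0.01 m); the robot touches nothing.
It fails at once if both doors open at once (each more than 15 mm) (value of joint each of inner_door, outer_door above 0.015 m).
It fails at once if the bell is moved more than 30 mm (distance of bell from where it was at the start of the episode above 0.03 m).
It fails at once if the clip stand is moved more than 30 mm (distance of clip_stand from where it was at the start of the episode above 0.03 m).
It fails at once if the cork is moved more than 30 mm (distance of cork from where it was at the start of the episode above 0.03 m).
Of long_arbor_a, long_arbor_b, short_arbor_a, short_arbor_b only 2 to 3 are there at a start; the rules pass over those that are not, and their reading is None.
At some moment in a run one of long_arbor_a, long_arbor_b, short_arbor_a, short_arbor_b may be knocked a few centimetres aside while the robot is not near it.
It also fails if it takes over 208 s, if anything falls off the work surface, if the arm or the gripper's body presses on something with over 40 N, if the wrist force passes 120 N, or if a joint passes its speed limit or range.

### The arm

A 6-joint arm with a two-finger parallel gripper is mounted at the origin on the work surface. World frame = base frame: x ahead of the robot, y to its left, z up, the work surface at z = 0. Lengths are in m, angles in rad, forces in N, time in s.
With the tool pointing down it reaches from about 0.25 to 0.775 m from the base axis. Payload 4 kg.
Tool frame: the origin (TCP) lies at the very end of the fingers, on their centre line; the grasp point (between the pads) lies 19 mm behind it; z points along the fingers, y is the line along which they close (so a half turn about z gives the same grasp; the last joint's range is limited). The gripper opens to 85 mm and grips with 20 to 120 N. Pads are 22 mm wide; open, the fingers measure 114 mm over their backs; the gripper's body (76 mm by 85 mm) begins 54 mm behind the grasp point. The pads swing forward as they close: fully open they stand 13 mm farther back than shut.
Start: joints at [1.061, 0.087, 1.371, -0, 1.684, -0.103], TCP at [0.218, 0.505, 0.231] pointing down, gripper open.
Joint ranges: [-3.1, 3.1], [-0.76, 2.03], [0.27, 2.55], [-1.08, 4.22], [0.17, 2.65], [-2.57, 2.57]. Speed limits (rad/s): [2.79, 2.79, 3.14, 3.14, 3.14, 3.14].

### API

Orientations are given as a 3x3 rotation matrix whose columns are the frame's x, y, z axes.
In Python, from cell import arm, capture gives the robot as it stands.
- The arm moves only by the tool step_arm, never from a script. Its argument "moves" is a list of rows, each an object with "rot": the turn, a rotation vector about the world's x, y, z in rad, a list of three; "offset": the shift along the world's x, y, z in m, a list of three; "fingers": the finger opening in m, from 0 to 0.0854. A call has 1 to 5 rows; each row shifts and turns the commanded pose from where the row before left it; what a row does not reach is not made up. A row lasts 1/10 s, in which the tool goes at most 50 mm and 8.59 degrees, less where a joint would pass 70% of its speed; a pose out of reach is approached as far as the arm can. A call is refused whole if a number of a shift passes 0.05 or a number of a turn 0.15, either way. A call with a gripper value outside its range is refused whole. The fingers move at their own pace and stop on an object; "squeeze" is the grip in N (left out, the last holds). Time passes only in rows, so rows that do not move let the fingers close. It gives the time, the measured TCP pose, the force, the opening and the grip force at its end, in the units of the state.
- arm.state(): the state, without advancing time (a new reading comes with each control period).
- capture(name): name is "scene" or "top" or "wrist"; returns a dict with "image" (384x512x3 uint8, blue, green, red), "fx", "fy", "cx", "cy" (pixels), "R" (3x3) and "t" (3): a world point X has camera coordinates R X + t. Camera axes: x right, y down, z forward; pixel columns grow to the right and rows downward; lengths in m; the calibration is good to about 2 mm. The wrist camera is an equidistant fisheye: a pixel r from the principal point sees the ray r / f radians off the axis. A picture is of the moment at which its call begins. There is no depth.
- arm.hand_in(): hands the job in; it is judged then, once.
The state is a dict: "time": time; "joints": joint angles; "qvel": joint speeds; "joint_torque": joint torques, N m; "tcp_pos": TCP position; "tcp_rot": TCP orientation; "ft_force": force on the tool from outside, world axes, zero at the start; "wrist_torque": the same for the moment, N m; "gripper_width": finger opening in m; "gripper_force": force on a finger pad.
Only numpy, scipy, OpenCV 4.12 (cv2) and the standard library are available. Lean on these libraries where they do the work, as an engineer would, in place of code of your own. Each camera call takes 0.05 s, during which the arm holds its last target. There are 200 camera calls.

## Working session

There is one attempt and no reset: what is moved stays moved. The work goes in short steps, Python scripts to look and compute and a tool call to move; the robot and the scene stay as the last step left them, time stands still between calls to the robot, and variables do not carry over. Pictures are saved under pics/ and viewed, at most 14 in all, crops included, and the job is handed in when it is done.

Besides the shell and the picture viewer there is one more tool, called after "Request:" as name([rows], argument=value, ...), one row to a line, values as JSON. step_arm: Moves the arm, as the interface text tells. Its arguments: {"type":"object","properties":{"moves":{"type":"array","items":{"type":"object","properties":{"rot":{"type":"array","items":{"type":"number"}},"offset":{"type":"array","items":{"type":"number"}},"fingers":{"type":"number"}}}},"squeeze":{"type":"number"}},"required":["moves"]}

```bash
ls; mkdir -p pics
python3 - <<'E'
from cell import arm,capture
import cv2,numpy as np,pickle
for n in("top","scene"):
    c=capture(n);cv2.imwrite(f"pics/{n}0.png",cv2.resize(c["image"],(800,600),interpolation=cv2.INTER_CUBIC));pickle.dump(c,open(n+"0.pkl","wb"))
    print(n,c["fx"],c["cx"],c["cy"],np.round(c["R"],3).tolist(),np.round(c["t"],3))
s=arm.state();print(s["tcp_pos"],np.round(s["tcp_rot"],3),s["time"])
E
```

```text
pics
top 469.3519285768651 256.54318279933585 190.08114504121463 [[0.027, -1.0, -0.01], [-0.995, -0.026, -0.094], [0.094, 0.013, -0.995]] [-0.027  0.544  1.344]
scene 491.46223753110894 256.91082724483823 191.95880769484103 [[0.24, 0.971, -0.005], [0.618, -0.157, -0.77], [-0.748, 0.182, -0.638]] [-0.079 -0.244  1.748]
[0.21738985 0.50471821 0.23023135] [[-0.918  0.396 -0.001]
 [ 0.396  0.918 -0.002]
 [ 0.    -0.002 -1.   ]] 0.1
```

View pics/top0.png

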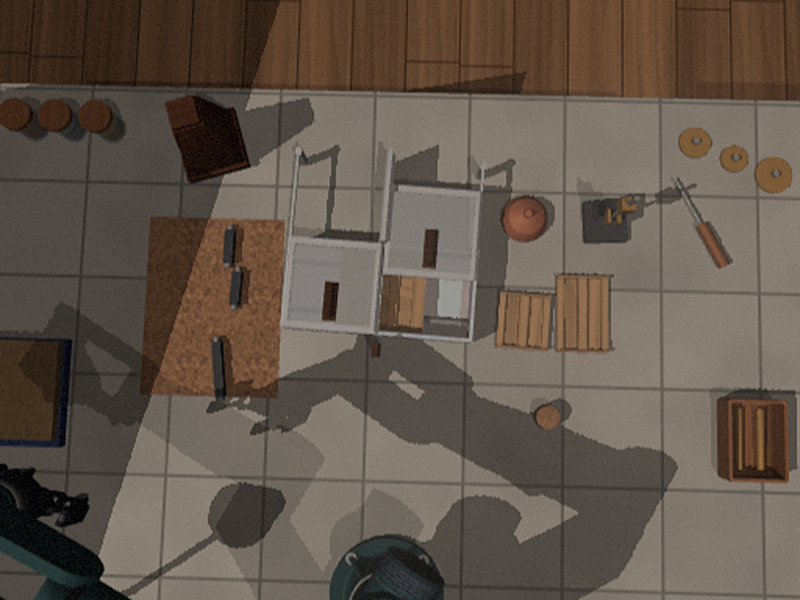

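View pics/scene0.png

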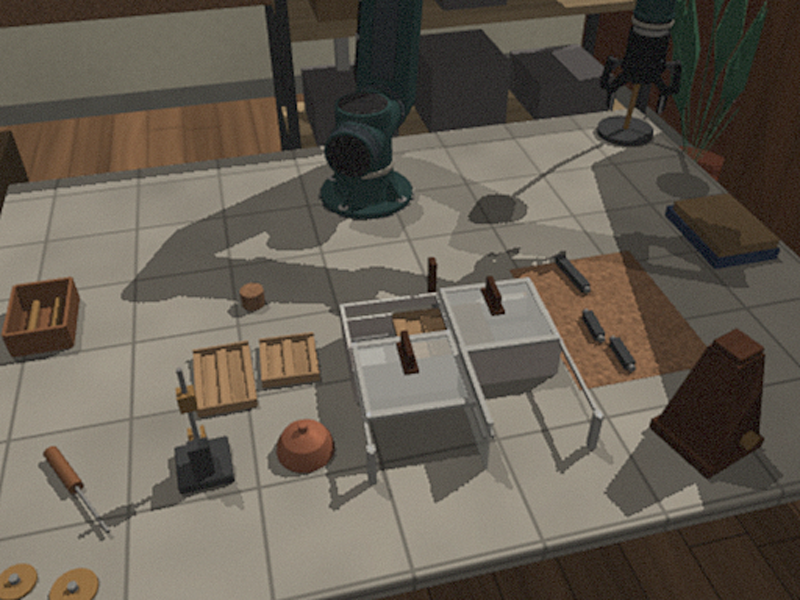

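The top view shows the mat with one long arbor near (218,367) and two short ones near (235,287) and (230,245), all along world x. The outer door is shut, the inner door is ajar, and the carriage post is at (375,350). The trays are at (525,320) short and (583,312) long. I'll enlarge for measuring.

```bash
cat > h.py <<'E'
import cv2,numpy as np,pickle
from cell import arm,capture
def crop(c,x0,y0,x1,y1,s,name):
    cv2.imwrite("pics/"+name,cv2.convertScaleAbs(cv2.resize(c["image"][y0:y1,x0:x1],None,fx=s,fy=s,interpolation=cv2.INTER_CUBIC),alpha=1.6))
def world(c,u,v,z):
    d=np.array([(u-c["cx"])/c["fx"],(v-c["cy"])/c["fy"],1]);R=np.array(c["R"]);t=np.array(c["t"])
    o=-R.T@t;d=R.T@d;return (o+d*(z-o[2])/d[2])
def cw(c,x0,y0,s,pts):
    for n,u,v,z in pts: print(n,np.round(world(c,x0+(u+.5)/s-.5,y0+(v+.5)/s-.5,z)*1000,1))
E
python3 - <<'E'
from h import *
c=pickle.load(open("top0.pkl","rb"))
crop(c,85,90,315,260,3.4,"a.png"); crop(c,310,165,400,235,8,"b.png")
E
```

```text
(no output)
```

View pics/a.png

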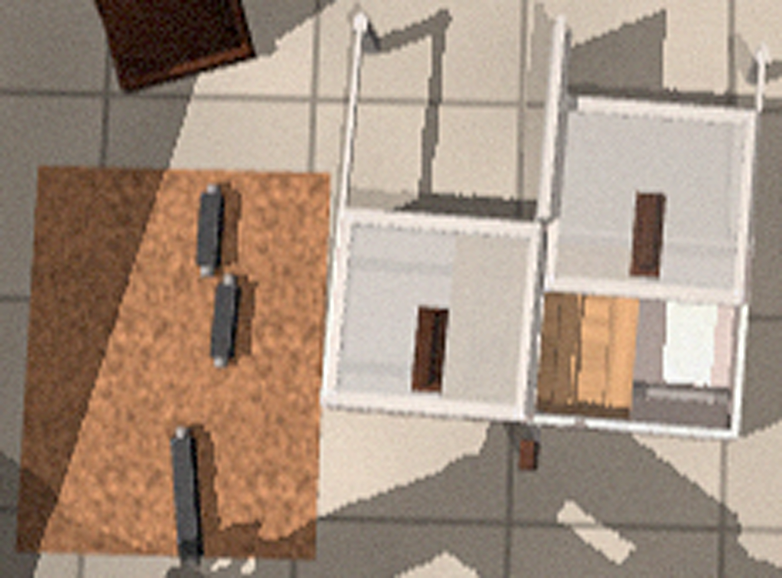

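View pics/b.png

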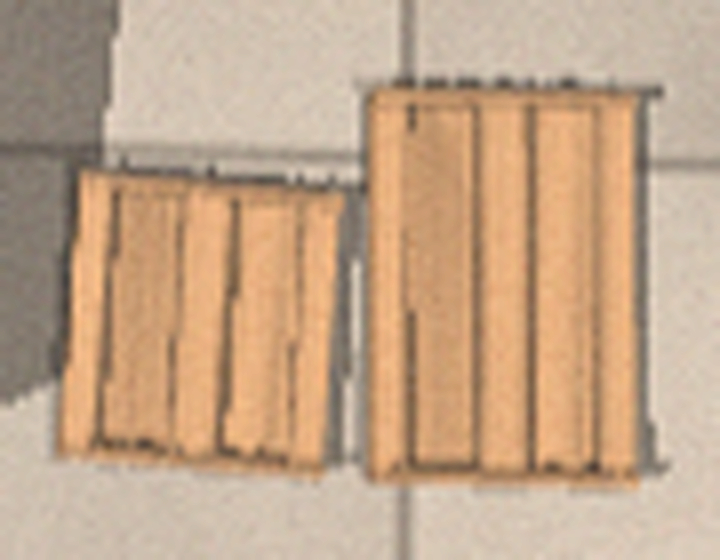

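Crop a: short arbors have ends (213,188)-(206,271) and (229,280)-(220,363), the long one (181,432)-(190,562). Hatch front corners are at (326,405) and (738,434), and the post is at (528,455). Crop b: short tray corners are (80,172), (345,190), (325,478), (57,458), and long tray corners (370,90), (643,95), (638,485), (368,480).

Run:
```python
from h import *
c=pickle.load(open("top0.pkl","rb"))
cw(c,85,90,3.4,[("A1",213,186,.012),("A2",206,273,.012),("B1",229,277,.012),("B2",220,365,.012),("L1",181,430,.012),("L2",190,562,.012),
("HFL",326,405,.075),("HFR",738,434,.075),("HBL",344,212,.075),("mid bar front",530,419,.075),("midbar back",543,222,.075),("post",528,448,.125),
("ogripTop near",428,391,.11),("ogrip far",433,307,.11),("igrip near",645,275,.11),("igrip far",650,192,.11)])
print()
cw(c,310,165,8,[("s",80,172,.014),("s",345,190,.014),("s",325,478,.014),("s",57,458,.014),("l",370,90,.014),("l",643,95,.014),("l",638,485,.014),("l",368,480,.014)])
```

```text
A1 [674.5 316.8  12. ]
A2 [597.5 319.1  12. ]
B1 [594.5 298.9  12. ]
B2 [517.4 303.   12. ]
L1 [460.1 334.   12. ]
L2 [347.3 320.5  12. ]
HFL [481.9 198.4  75. ]
HFR [ 467.1 -141.6   75. ]
HBL [643.5 190.2  75. ]
mid bar front [474.9  29.7  75. ]
midbar back [639.2  23.8  75. ]
post [449.7  28.3 125. ]
ogripTop near [493.6 110.7 110. ]
ogrip far [561.6 109.2 110. ]
igrip near [592.1 -61.3 110. ]
igrip far [660.1 -63.8 110. ]

s [ 562.6 -197.6   14. ]
s [ 558.5 -294.8   14. ]
s [ 452.8 -288.4   14. ]
s [ 457.5 -190.7   14. ]
l [ 595.7 -303.7   14. ]
l [ 596.5 -403.9   14. ]
l [ 453.3 -402.1   14. ]
l [ 452.5 -304.    14. ]
```

Request:
step_arm([
  {"offset": [0.034, -0.047, 0], "rot": [0, 0, 0.122]},
  {"offset": [0.034, -0.047, 0], "rot": [0, 0, 0.122]},
  {"offset": [0.034, -0.047, 0], "rot": [0, 0, 0.121]},
  {"offset": [0.034, -0.047, 0]},
  {"offset": [0.034, -0.047, 0], "fingers": 0.06},
], squeeze=40)

```text
invalid input
```

Request:
step_arm([
  {"offset": [0.034, -0.047, 0]},
  {"offset": [0.034, -0.047, 0]},
  {"offset": [0.034, -0.047, 0]},
  {"offset": [0.034, -0.047, 0]},
  {"offset": [0.034, -0.047, 0]},
])

```text
invalid input
```

Request:
step_arm([
  {"offset": [0.036, -0.048, 0]},
  {"offset": [0.036, -0.049, 0]},
  {"offset": [0, 0, -0.02]},
  {"offset": [0, 0, 0]},
])

```text
invalid input
```

Request:
step_arm([
  {"offset": [0.034, -0.047, 0.0], "rot": [0.0, 0.0, 0.122], "fingers": 0.06},
  {"offset": [0.034, -0.047, 0], "rot": [0, 0, 0.122], "fingers": 0.06},
  {"offset": [0.034, -0.047, 0], "rot": [0, 0, 0.121], "fingers": 0.06},
  {"offset": [0.034, -0.047, 0], "rot": [0, 0, 0], "fingers": 0.06},
  {"offset": [0.034, -0.047, 0], "rot": [0, 0, 0], "fingers": 0.06},
], squeeze=40)

```text
time: 0.6
tcp_pos: [0.3646, 0.3008, 0.2308]
tcp_rot: [[-0.999, 0.041, -0.0], [0.041, 0.999, -0.0], [0.0, -0.0, -1.0]]
ft_force: [0.4, 1.1, 0.4]
gripper_width: 0.06
gripper_force: 0.0
```

Request:
step_arm([
  {"offset": [0.034, -0.047, 0], "rot": [0, 0, 0], "fingers": 0.06},
  {"offset": [0.034, -0.047, 0], "rot": [0, 0, 0], "fingers": 0.06},
  {"offset": [0.034, -0.047, 0], "rot": [0, 0, 0], "fingers": 0.06},
  {"offset": [0.034, -0.047, 0], "rot": [0, 0, 0], "fingers": 0.06},
  {"offset": [0.034, -0.047, 0], "rot": [0, 0, 0], "fingers": 0.06},
])

```text
time: 1.1
tcp_pos: [0.5113, 0.0981, 0.2309]
tcp_rot: [[-0.999, 0.042, -0.001], [0.042, 0.999, 0.0], [0.001, 0.0, -1.0]]
ft_force: [0.4, 0.5, 0.4]
gripper_width: 0.06
gripper_force: 0.0
```

Request:
step_arm([
  {"offset": [0.036, -0.048, 0], "rot": [0, 0, 0], "fingers": 0.06},
  {"offset": [0.036, -0.049, 0], "rot": [0, 0, 0], "fingers": 0.06},
  {"offset": [0, 0, 0], "rot": [0, 0, 0], "fingers": 0.06},
  {"offset": [0, 0, 0], "rot": [0, 0, 0], "fingers": 0.06},
])

```text
time: 1.5
tcp_pos: [0.5703, 0.0187, 0.23]
tcp_rot: [[-0.999, 0.044, -0.003], [0.044, 0.999, 0.001], [0.003, 0.001, -1.0]]
ft_force: [-0.7, -0.1, 0.0]
gripper_width: 0.0601
gripper_force: 0.0
```

Run:
```python
from h import *
c=capture("wrist");pickle.dump(c,open("w1.pkl","wb"));cv2.imwrite("pics/w1.png",c["image"])
print(c["fx"],c["cx"],c["cy"],c["R"],c["t"],arm.state()["tcp_pos"])
```

```text
297.3186396354542 254.9913950588357 189.5464231747866 [[ 0.04442632  0.99901213  0.00103595]
 [ 0.94747104 -0.04246301  0.3170103 ]
 [ 0.31674112 -0.01310207 -0.94842153]] [-0.04410798 -0.58000024  0.19817997] [0.56989803 0.01979218 0.23052831]
```

View pics/w1.png

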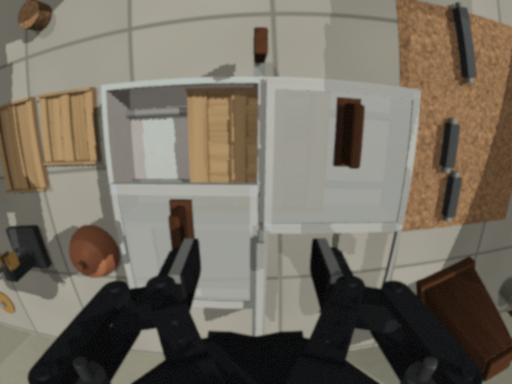

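Wrist view: hatch corners are at (418,88) and (104,84), the bar front at (262,80), post top (261,30), outer fin (348,97-167), inner fin near (180,203). The trays and arbors are also visible.

```bash
cat >> h.py <<'E'
def ww(c,u,v,z):
    a=np.array([(u-c["cx"])/c["fx"],(v-c["cy"])/c["fy"]]);r=np.hypot(*a)
    d=np.append(a*np.sin(r)/max(r,1e-9),np.cos(r));R=np.array(c["R"]);o=-R.T@np.array(c["t"]);d=R.T@d
    return o+d*(z-o[2])/d[2]
def wv(c,pts):
    for n,u,v,z in pts: print(n,np.round(ww(c,u,v,z)*1000,1))
E
python3 - <<'E'
from h import *
c=pickle.load(open("w1.pkl","rb"))
R=np.array(c["R"]);print("cam",-R.T@np.array(c["t"]))
wv(c,[("HFL",419,88,.075),("HFR",103,84,.075),("bar front",262,80,.075),("HBL",408,231,.075),("barback",262,232,.075),("post c",261,32,.125),
("ofin c",349,135,.11),("ofin nearL",337,97,.11),("ofin nearR",361,99,.11),("ofin farR",358,167,.11),("ifin near L",169,200,.11),("ifin nearR",192,200,.11),
("L1",457,5,.012),("L2",471,80,.012),("B1",453,120,.012),("B2",447,170,.012),("A1",455,171,.012),("A2",448,218,.012),
("s",39,95,.014),("s",93,88,.014),("s",98,162,.014),("s",44,166,.014),("l",5,104,.014),("l",33,97,.014),("l",46,186,.014),("l",7,190,.014)])
E
```

```text
cam [0.48872124 0.02203242 0.37186989]
HFL [479.6 201.1  75. ]
HFR [ 462.  -138.8   75. ]
bar front [475.4  29.8  75. ]
HBL [650.  203.5  75. ]
barback [638.   23.5  75. ]
post c [437.1  29.5 125. ]
ofin c [527.5 106.6 110. ]
ofin nearL [492.8  95.  110. ]
ofin nearR [494.2 118.  110. ]
ofin farR [558.1 116.7 110. ]
ifin near L [583.1 -65.2 110. ]
ifin nearR [584.  -42.1 110. ]
L1 [348.1 313.2  12. ]
L2 [457.4 333.6  12. ]
B1 [518.2 300.4  12. ]
B2 [591.4 297.6  12. ]
A1 [593.3 313.8  12. ]
A2 [669.  315.3  12. ]
s [ 452.1 -284.9   14. ]
s [ 459.3 -187.8   14. ]
s [ 559.3 -194.3   14. ]
s [ 557.2 -295.5   14. ]
l [ 451.2 -363.8   14. ]
l [ 452.7 -297.7   14. ]
l [ 588.3 -300.2   14. ]
l [ 590.4 -398.3   14. ]
```

Request:
step_arm([
  {"offset": [0.026, -0.041, 0], "rot": [0, 0, 0], "fingers": 0.06},
  {"offset": [0.026, -0.041, 0], "rot": [0, 0, 0], "fingers": 0.06},
  {"offset": [0, 0, -0.047], "rot": [0, 0, 0], "fingers": 0.06},
  {"offset": [0, 0, -0.047], "rot": [0, 0, 0], "fingers": 0.06},
  {"offset": [0, 0, -0.04], "rot": [0, 0, 0], "fingers": 0.06},
])

```text
time: 2.05
tcp_pos: [0.6213, -0.0606, 0.0954]
tcp_rot: [[-0.999, 0.04, -0.001], [0.04, 0.999, 0.001], [0.001, 0.001, -1.0]]
ft_force: [0.1, 0.1, -1.2]
gripper_width: 0.06
gripper_force: 0.0
```

Request:
step_arm([
  {"offset": [0, 0, 0], "rot": [0, 0, 0], "fingers": 0.06},
  {"offset": [0, 0, 0], "rot": [0, 0, 0], "fingers": 0.0},
  {"offset": [0, 0, 0], "rot": [0, 0, 0], "fingers": 0.0},
  {"offset": [0, 0, 0], "rot": [0, 0, 0], "fingers": 0.0},
  {"offset": [0, 0, 0], "rot": [0, 0, 0], "fingers": 0.0},
])

```text
time: 2.55
tcp_pos: [0.6243, -0.0636, 0.1015]
tcp_rot: [[-0.999, 0.043, 0.007], [0.043, 0.999, -0.003], [-0.007, -0.003, -1.0]]
ft_force: [-1.1, -3.1, 7.6]
gripper_width: 0.0111
gripper_force: 41.8
```

Request:
step_arm([
  {"offset": [-0.03, 0.0013, 0.002], "rot": [0, 0, 0], "fingers": 0.0},
  {"offset": [-0.03, 0.0013, 0], "rot": [0, 0, 0], "fingers": 0.0},
  {"offset": [-0.02, 0.001, 0], "rot": [0, 0, 0], "fingers": 0.0},
  {"offset": [-0.01, 0.0005, 0], "rot": [0, 0, 0], "fingers": 0.0},
])

```text
time: 2.95
tcp_pos: [0.5326, -0.0586, 0.1015]
tcp_rot: [[-0.999, 0.043, 0.005], [0.043, 0.999, -0.001], [-0.005, -0.001, -1.0]]
ft_force: [2.2, -0.6, 2.6]
gripper_width: 0.0108
gripper_force: 41.4
```

Request:
step_arm([
  {"offset": [-0.008, 0.0004, 0], "rot": [0, 0, 0], "fingers": 0.0},
  {"offset": [-0.005, 0, 0], "rot": [0, 0, 0], "fingers": 0.0},
  {"offset": [0, 0, 0], "rot": [0, 0, 0], "fingers": 0.0},
])

```text
time: 3.25
tcp_pos: [0.5201, -0.0579, 0.1015]
tcp_rot: [[-0.999, 0.042, 0.003], [0.042, 0.999, -0.0], [-0.003, -0.0, -1.0]]
ft_force: [-2.1, -0.5, 7.5]
gripper_width: 0.0112
gripper_force: 42.1
```

Request:
step_arm([
  {"offset": [-0.006, 0.0003, 0.001], "rot": [0, 0, 0], "fingers": 0.0},
  {"offset": [-0.004, 0, 0], "rot": [0, 0, 0], "fingers": 0.0},
])

```text
time: 3.45
tcp_pos: [0.5153, -0.0576, 0.1016]
tcp_rot: [[-0.999, 0.042, 0.016], [0.042, 0.999, -0.0], [-0.016, 0.0, -1.0]]
ft_force: [24.1, -1.4, -9.9]
gripper_width: 0.0112
gripper_force: 39.8
```

Request:
step_arm([
  {"offset": [-0.004, 0, 0], "rot": [0, 0, 0], "fingers": 0.0},
  {"offset": [0, 0, 0], "rot": [0, 0, 0], "fingers": 0.0},
])

```text
time: 3.65
tcp_pos: [0.5148, -0.0576, 0.1017]
tcp_rot: [[-0.999, 0.042, 0.024], [0.042, 0.999, -0.0], [-0.024, 0.001, -1.0]]
ft_force: [25.8, 0.5, -11.5]
gripper_width: 0.0109
gripper_force: 39.5
```

Run:
```python
from h import *
c=capture("top");crop(c,165,90,315,235,4,"c.png");print(arm.state()["tcp_pos"])
```

```text
[ 0.51472578 -0.05758685  0.10170126]
```

View pics/c.png

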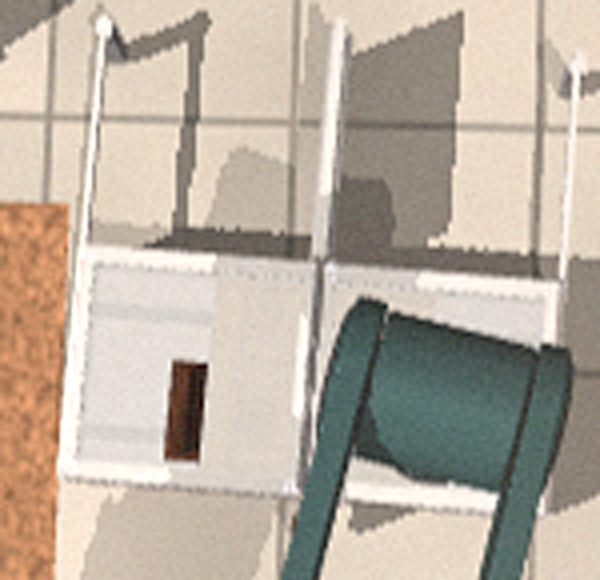

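Request:
step_arm([
  {"offset": [0.005, 0, 0], "rot": [0, 0, 0], "fingers": 0.05},
  {"offset": [0, 0, 0], "rot": [0, 0, 0], "fingers": 0.05},
  {"offset": [0, 0, 0.045], "rot": [0, 0, 0], "fingers": 0.05},
  {"offset": [0, 0, 0.045], "rot": [0, 0, 0], "fingers": 0.05},
  {"offset": [0, 0, 0], "rot": [0, 0, 0], "fingers": 0.05},
])

```text
time: 4.2
tcp_pos: [0.5129, -0.058, 0.1974]
tcp_rot: [[-0.999, 0.041, 0.011], [0.041, 0.999, -0.002], [-0.011, -0.002, -1.0]]
ft_force: [-0.1, -0.1, 0.7]
gripper_width: 0.05
gripper_force: 0.0
```

Request:
step_arm([
  {"offset": [-0.024, 0.029, 0], "rot": [0, 0, 0], "fingers": 0.05},
  {"offset": [-0.024, 0.029, 0], "rot": [0, 0, 0], "fingers": 0.05},
  {"offset": [-0.022, 0.028, 0], "rot": [0, 0, 0], "fingers": 0.05},
  {"offset": [0, 0, 0], "rot": [0, 0, 0], "fingers": 0.05},
])

```text
time: 4.6
tcp_pos: [0.4371, 0.0311, 0.1895]
tcp_rot: [[-0.999, 0.038, -0.003], [0.038, 0.999, 0.002], [0.003, 0.001, -1.0]]
ft_force: [0.1, -0.9, 0.2]
gripper_width: 0.0502
gripper_force: 0.0
```

Request:
step_arm([
  {"offset": [0.005, -0.001, -0.048], "rot": [0, 0, 0], "fingers": 0.05},
  {"offset": [0, 0, -0.045], "rot": [0, 0, 0], "fingers": 0.05},
  {"offset": [0, 0, 0], "rot": [0, 0, 0], "fingers": 0.0},
  {"offset": [0, 0, 0], "rot": [0, 0, 0], "fingers": 0.0},
  {"offset": [0, 0, 0], "rot": [0, 0, 0], "fingers": 0.0},
])

```text
time: 5.1
tcp_pos: [0.4466, 0.0273, 0.0994]
tcp_rot: [[-0.999, 0.043, 0.003], [0.043, 0.999, 0.0], [-0.003, 0.0, -1.0]]
ft_force: [-0.1, 0.6, -3.9]
gripper_width: 0.0114
gripper_force: 43.1
```

Request:
step_arm([
  {"offset": [0.0012, 0.03, 0], "rot": [0, 0, 0], "fingers": 0.0},
  {"offset": [0.0012, 0.03, 0], "rot": [0, 0, 0], "fingers": 0.0},
  {"offset": [0.0007, 0.015, 0], "rot": [0, 0, 0], "fingers": 0.0},
  {"offset": [0, 0.004, 0], "rot": [0, 0, 0], "fingers": 0.0},
])

```text
time: 5.5
tcp_pos: [0.451, 0.1072, 0.0994]
tcp_rot: [[-0.999, 0.041, 0.006], [0.041, 0.999, -0.0], [-0.006, -0.0, -1.0]]
ft_force: [5.0, -2.2, -5.9]
gripper_width: 0.0113
gripper_force: 43.2
```

Request:
step_arm([
  {"offset": [0, 0.005, 0], "rot": [0, 0, 0], "fingers": 0.0},
  {"offset": [0, 0, 0], "rot": [0, 0, 0], "fingers": 0.0},
])

```text
time: 5.7
tcp_pos: [0.4512, 0.1117, 0.0994]
tcp_rot: [[-0.999, 0.042, 0.007], [0.042, 0.999, 0.001], [-0.007, 0.001, -1.0]]
ft_force: [5.9, 2.0, -6.2]
gripper_width: 0.0115
gripper_force: 42.9
```

Request:
step_arm([
  {"offset": [0, 0.005, 0], "rot": [0, 0, 0], "fingers": 0.0},
  {"offset": [0, 0.003, 0], "rot": [0, 0, 0], "fingers": 0.0},
  {"offset": [0, 0, 0], "rot": [0, 0, 0], "fingers": 0.0},
])

```text
time: 6.0
tcp_pos: [0.4515, 0.1172, 0.0994]
tcp_rot: [[-0.999, 0.043, 0.007], [0.043, 0.999, -0.004], [-0.007, -0.004, -1.0]]
ft_force: [6.6, -6.4, -5.1]
gripper_width: 0.0114
gripper_force: 42.9
```

Request:
step_arm([
  {"offset": [0, 0.004, 0], "rot": [0, 0, 0], "fingers": 0.0},
  {"offset": [0, 0, 0], "rot": [0, 0, 0], "fingers": 0.0},
])

```text
time: 6.2
tcp_pos: [0.4515, 0.1173, 0.0994]
tcp_rot: [[-0.999, 0.044, 0.007], [0.044, 0.999, -0.013], [-0.007, -0.012, -1.0]]
ft_force: [6.2, -17.9, -5.3]
gripper_width: 0.0113
gripper_force: 43.9
```

Request:
step_arm([
  {"offset": [0, -0.005, 0], "rot": [0, 0, 0], "fingers": 0.05},
  {"offset": [0, 0, 0], "rot": [0, 0, 0], "fingers": 0.05},
  {"offset": [0, 0, 0.045], "rot": [0, 0, 0], "fingers": 0.05},
  {"offset": [0, 0, 0.035], "rot": [0, 0, 0], "fingers": 0.05},
  {"offset": [0.037, -0.002, 0], "rot": [0, 0, 0], "fingers": 0.05},
])

```text
time: 6.7
tcp_pos: [0.4872, 0.1179, 0.1866]
tcp_rot: [[-0.999, 0.04, 0.014], [0.04, 0.999, 0.003], [-0.014, 0.004, -1.0]]
ft_force: [0.7, -0.1, 1.6]
gripper_width: 0.0501
gripper_force: 0.0
```

Request:
step_arm([
  {"offset": [0.037, -0.002, 0], "rot": [0, 0, 0], "fingers": 0.05},
  {"offset": [0, 0, 0], "rot": [0, 0, 0], "fingers": 0.05},
])

```text
time: 6.9
tcp_pos: [0.5259, 0.1144, 0.1782]
tcp_rot: [[-0.999, 0.042, 0.003], [0.042, 0.999, 0.001], [-0.003, 0.001, -1.0]]
ft_force: [-0.7, 0.5, -1.6]
gripper_width: 0.0499
gripper_force: 0.0
```

Request:
step_arm([
  {"offset": [0, -0.001, -0.045], "rot": [0, 0, 0], "fingers": 0.05},
  {"offset": [0, 0, -0.035], "rot": [0, 0, 0], "fingers": 0.05},
  {"offset": [0, 0, 0], "rot": [0, 0, 0], "fingers": 0.0},
  {"offset": [0, 0, 0], "rot": [0, 0, 0], "fingers": 0.0},
  {"offset": [0, 0, 0], "rot": [0, 0, 0], "fingers": 0.0},
])

```text
time: 7.4
tcp_pos: [0.5235, 0.1133, 0.1001]
tcp_rot: [[-0.999, 0.042, 0.004], [0.042, 0.999, -0.001], [-0.004, -0.0, -1.0]]
ft_force: [-0.6, -1.4, -1.8]
gripper_width: 0.0111
gripper_force: 41.8
```

Request:
step_arm([
  {"offset": [0.03, -0.0013, 0], "rot": [0, 0, 0], "fingers": 0.0},
  {"offset": [0.03, -0.0013, 0], "rot": [0, 0, 0], "fingers": 0.0},
  {"offset": [0.03, -0.0013, 0], "rot": [0, 0, 0], "fingers": 0.0},
  {"offset": [0.03, -0.0013, 0], "rot": [0, 0, 0], "fingers": 0.0},
  {"offset": [0.025, -0.001, 0], "rot": [0, 0, 0], "fingers": 0.0},
])

```text
time: 7.9
tcp_pos: [0.6692, 0.1052, 0.1001]
tcp_rot: [[-0.999, 0.044, 0.002], [0.044, 0.999, -0.003], [-0.002, -0.003, -1.0]]
ft_force: [-3.3, -4.7, 1.3]
gripper_width: 0.0109
gripper_force: 42.2
```

Request:
step_arm([
  {"offset": [0.008, 0, 0], "rot": [0, 0, 0], "fingers": 0.0},
  {"offset": [0.004, 0, 0], "rot": [0, 0, 0], "fingers": 0.0},
  {"offset": [0, 0, 0], "rot": [0, 0, 0], "fingers": 0.0},
])

```text
time: 8.2
tcp_pos: [0.6782, 0.1048, 0.1001]
tcp_rot: [[-0.999, 0.044, -0.004], [0.044, 0.999, -0.004], [0.003, -0.004, -1.0]]
ft_force: [-8.1, -6.5, 3.3]
gripper_width: 0.011
gripper_force: 42.4
```

Request:
step_arm([
  {"offset": [-0.004, 0, 0], "rot": [0, 0, 0], "fingers": 0.05},
  {"offset": [0, 0, 0], "rot": [0, 0, 0], "fingers": 0.05},
  {"offset": [0, 0, 0.05], "rot": [0, 0, 0], "fingers": 0.05},
  {"offset": [0, 0, 0.05], "rot": [0, 0, 0], "fingers": 0.05},
  {"offset": [0, 0, 0], "rot": [0, 0, 0], "fingers": 0.05},
])

```text
time: 8.7
tcp_pos: [0.6797, 0.1084, 0.2103]
tcp_rot: [[-0.999, 0.041, 0.021], [0.041, 0.999, 0.002], [-0.021, 0.003, -1.0]]
ft_force: [0.2, 0.6, 1.9]
gripper_width: 0.0501
gripper_force: 0.0
```

Request:
step_arm([
  {"offset": [-0.026, 0.039, 0], "rot": [0, 0, 0], "fingers": 0.05},
  {"offset": [-0.026, 0.039, 0], "rot": [0, 0, 0], "fingers": 0.05},
  {"offset": [-0.026, 0.039, 0], "rot": [0, 0, 0], "fingers": 0.05},
  {"offset": [-0.026, 0.039, 0], "rot": [0, 0, 0], "fingers": 0.05},
  {"offset": [-0.026, 0.039, 0], "rot": [0, 0, 0], "fingers": 0.05},
])

```text
time: 9.2
tcp_pos: [0.5446, 0.3045, 0.1992]
tcp_rot: [[-0.999, 0.041, 0.003], [0.041, 0.999, 0.002], [-0.003, 0.003, -1.0]]
ft_force: [0.3, -0.2, -0.0]
gripper_width: 0.0496
gripper_force: 0.0
```

Request:
step_arm([
  {"offset": [0, 0, 0], "rot": [0, 0, 0], "fingers": 0.05},
])

```text
time: 9.3
tcp_pos: [0.5422, 0.3082, 0.1994]
tcp_rot: [[-0.999, 0.033, 0.002], [0.033, 0.999, 0.005], [-0.002, 0.005, -1.0]]
ft_force: [0.4, 0.1, -0.5]
gripper_width: 0.0499
gripper_force: 0.0
```

Run:
```python
from h import *
c=capture("wrist");pickle.dump(c,open("w2.pkl","wb"));cv2.imwrite("pics/w2.png",cv2.convertScaleAbs(cv2.resize(c["image"],(800,600),interpolation=cv2.INTER_CUBIC),alpha=1.4))
print(arm.state()["tcp_pos"])
```

```text
[0.5439844  0.30570293 0.19927512]
```

View pics/w2.png

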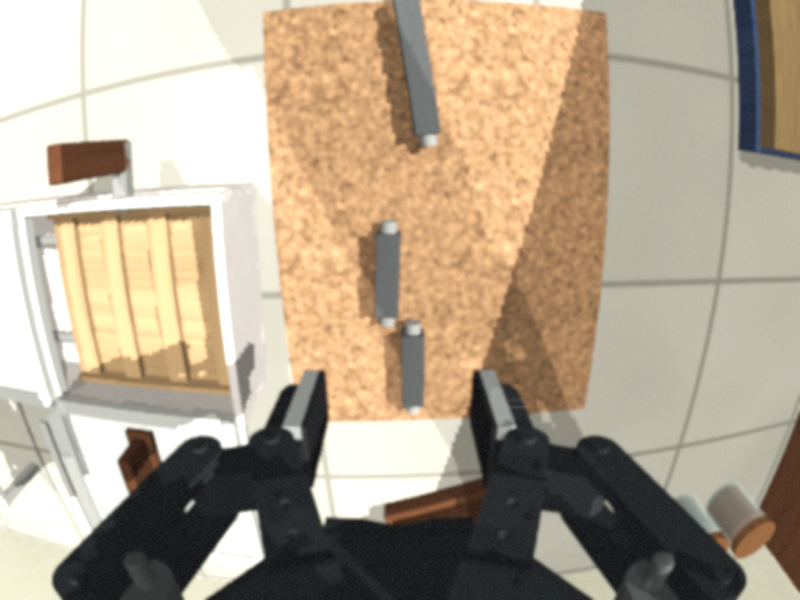

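Wrist view (800 px): short B runs (389,223)-(388,324), short A (413,323)-(414,410), and the long arbor ends at (429,145) with its axis through (405,5). The carriage interior corners are (57,214), (209,206), (230,388), (82,377).

Run:
```python
from h import *
c=pickle.load(open("w2.pkl","rb"));k=1.5625
f=lambda n,u,v,z:(n,(u+.5)/k-.5,(v+.5)/k-.5,z)
wv(c,[f("B1",389,221,.012),f("B2",388,326,.012),f("Bs1",388,234,.02),f("Bs2",387,318,.02),f("A1",413,320,.012),f("A2",414,411,.012),f("L",429,147,.012),f("L axis",404,0,.02),f("L axis2",428,133,.02),
f("cn",57,214,.041),f("cn",209,206,.041),f("cf",230,388,.041),f("cf",82,377,.041)])
```

```text
B1 [514.4 303.1  12. ]
B2 [595.1 299.1  12. ]
Bs1 [522.3 302.2  20. ]
Bs2 [585.4 298.9  20. ]
A1 [590.8 318.3  12. ]
A2 [672.9 317.5  12. ]
L [462.3 332.9  12. ]
L axis [356.9 318.8  20. ]
L axis2 [452.5 331.9  20. ]
cn [483.6  41.6  41. ]
cn [492.  181.1  41. ]
cf [632.1 174.8  41. ]
cf [626.7  27.1  41. ]
```

Request:
step_arm([
  {"offset": [-0.047, 0.007, 0], "rot": [0, 0, 0.06], "fingers": 0.05},
  {"offset": [-0.047, 0.006, 0], "rot": [0, 0, 0.06], "fingers": 0.05},
  {"offset": [-0.046, 0.006, 0], "rot": [0, 0, 0.06], "fingers": 0.05},
  {"offset": [0, 0, -0.048], "rot": [0, 0, 0], "fingers": 0.05},
  {"offset": [0, 0, -0.048], "rot": [0, 0, 0], "fingers": 0.05},
])

```text
time: 9.85
tcp_pos: [0.4071, 0.3226, 0.1043]
tcp_rot: [[-0.99, -0.139, 0.009], [-0.139, 0.99, 0.005], [-0.01, 0.004, -1.0]]
ft_force: [0.6, 0.6, -0.8]
gripper_width: 0.0497
gripper_force: 0.0
```

Request:
step_arm([
  {"offset": [0, 0, -0.048], "rot": [0, 0, 0], "fingers": 0.05},
  {"offset": [0, 0, 0], "rot": [0, 0, 0], "fingers": 0.05},
  {"offset": [0, 0, 0], "rot": [0, 0, 0], "fingers": 0.05},
])

```text
time: 10.15
tcp_pos: [0.4061, 0.321, 0.0541]
tcp_rot: [[-0.991, -0.137, 0.0], [-0.137, 0.991, 0.0], [-0.0, 0.0, -1.0]]
ft_force: [0.0, 0.5, 1.2]
gripper_width: 0.05
gripper_force: 0.0
```

Request:
step_arm([
  {"offset": [-0.003, 0.004, -0.03], "rot": [0, 0, 0], "fingers": 0.05},
  {"offset": [0, 0, -0.013], "rot": [0, 0, 0], "fingers": 0.05},
  {"offset": [0, 0, 0], "rot": [0, 0, 0], "fingers": 0.05},
  {"offset": [0, 0, 0], "rot": [0, 0, 0], "fingers": 0.0},
  {"offset": [0, 0, 0], "rot": [0, 0, 0], "fingers": 0.0},
], squeeze=60)

```text
time: 10.65
tcp_pos: [0.4039, 0.3261, 0.0124]
tcp_rot: [[-0.99, -0.138, 0.003], [-0.138, 0.99, 0.002], [-0.003, 0.002, -1.0]]
ft_force: [0.0, 0.0, 0.9]
gripper_width: 0.0217
gripper_force: 0.0
```

Request:
step_arm([
  {"offset": [0, 0, 0], "rot": [0, 0, 0], "fingers": 0.0},
  {"offset": [0, 0, 0], "rot": [0, 0, 0], "fingers": 0.0},
])

```text
time: 10.85
tcp_pos: [0.4038, 0.3262, 0.0126]
tcp_rot: [[-0.99, -0.138, 0.003], [-0.138, 0.99, 0.002], [-0.004, 0.002, -1.0]]
ft_force: [0.4, -0.4, 5.9]
gripper_width: 0.0156
gripper_force: 59.5
```

Request:
step_arm([
  {"offset": [0, 0, 0.03], "rot": [0, 0, 0], "fingers": 0.0},
  {"offset": [0, 0, 0.045], "rot": [0, 0, 0], "fingers": 0.0},
  {"offset": [0, 0, 0.045], "rot": [0, 0, -0.06], "fingers": 0.0},
  {"offset": [0, 0, 0.03], "rot": [0, 0, -0.07], "fingers": 0.0},
  {"offset": [0, 0, 0], "rot": [0, 0, -0.063], "fingers": 0.0},
])

```text
time: 11.35
tcp_pos: [0.4049, 0.3269, 0.1667]
tcp_rot: [[-0.998, 0.057, 0.01], [0.057, 0.998, 0.006], [-0.009, 0.007, -1.0]]
ft_force: [-0.3, 0.3, -1.8]
gripper_width: 0.0155
gripper_force: 59.2
```

Request:
step_arm([
  {"offset": [0.032, -0.034, 0], "rot": [0, 0, 0], "fingers": 0.0},
  {"offset": [0.032, -0.034, 0], "rot": [0, 0, 0], "fingers": 0.0},
  {"offset": [0.032, -0.034, 0], "rot": [0, 0, 0], "fingers": 0.0},
  {"offset": [0.032, -0.034, 0], "rot": [0, 0, 0], "fingers": 0.0},
  {"offset": [0.032, -0.034, 0], "rot": [0, 0, 0], "fingers": 0.0},
])

```text
time: 11.85
tcp_pos: [0.5629, 0.1537, 0.1597]
tcp_rot: [[-0.999, 0.055, -0.001], [0.055, 0.999, -0.0], [0.001, -0.0, -1.0]]
ft_force: [0.9, 0.6, -2.8]
gripper_width: 0.0154
gripper_force: 59.2
```

Request:
step_arm([
  {"offset": [0, 0, 0], "rot": [0, 0, 0], "fingers": 0.0},
  {"offset": [0, 0, 0], "rot": [0, 0, 0], "fingers": 0.0},
])

```text
time: 12.05
tcp_pos: [0.5623, 0.1543, 0.1592]
tcp_rot: [[-0.998, 0.057, -0.003], [0.057, 0.998, 0.0], [0.003, -0.0, -1.0]]
ft_force: [-0.1, 0.4, -2.5]
gripper_width: 0.016
gripper_force: 59.2
```

Run:
```python
from h import *
c=capture("wrist");pickle.dump(c,open("w3.pkl","wb"));cv2.imwrite("pics/w3.png",cv2.convertScaleAbs(cv2.resize(c["image"],(800,600),interpolation=cv2.INTER_CUBIC),alpha=1.4))
print(arm.state()["tcp_pos"])
```

```text
[0.56173691 0.15529863 0.15945721]
```

View pics/w3.png

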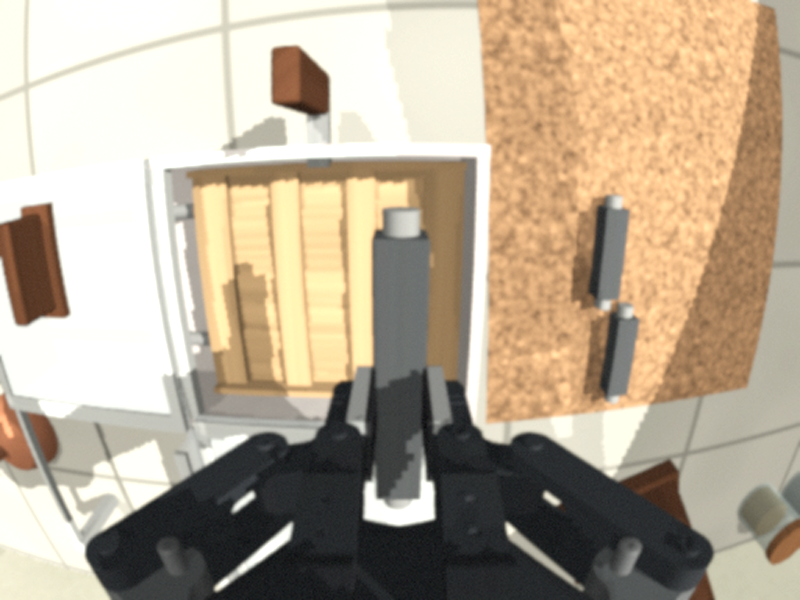

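Run:
```python
from h import *
c=pickle.load(open("w3.pkl","rb"));k=1.5625
f=lambda n,u,v,z:(n,(u+.5)/k-.5,(v+.5)/k-.5,z)
wv(c,[f("ledge1 R near",230,182,.041),f("l2 L",272,180,.041),f("l2 R",301,180,.041),f("l3L",345,180,.041),f("l3R",376,180,.041),
f("far l1R",246,384,.041),f("l2L",286,386,.041),f("l2R",312,386,.041),f("farwall top",300,397,.049),f("far floor end",300,386,.041),f("nearwall inner",320,179,.041),
f("arbor shank near c",401,233,.168),f("shL",375,233,.168),f("shR",428,233,.168),f("far L",378,495,.168),f("far R",419,497,.168)])
```

```text
ledge1 R near [492.1  60.2  41. ]
l2 L [493.8  85.9  41. ]
l2 R [495.4 102.9  41. ]
l3L [497.5 127.9  41. ]
l3R [498.8 145.2  41. ]
far l1R [623.   49.1  41. ]
l2L [625.   76.8  41. ]
l2R [625.5  94.3  41. ]
farwall top [628.9  87.3  49. ]
far floor end [625.2  86.3  41. ]
nearwall inner [495.8 113.8  41. ]
arbor shank near c [505.9 158.  168. ]
shL [505.4 150.5 168. ]
shR [506.3 165.9 168. ]
far L [604.2 143.8 168. ]
far R [606.2 159.3 168. ]
```

Request:
step_arm([
  {"offset": [0.004, 0.001, -0.03], "rot": [0, 0, 0], "fingers": 0.0},
  {"offset": [0, 0, -0.045], "rot": [0, 0, 0], "fingers": 0.0},
  {"offset": [0, 0, -0.025], "rot": [0, 0, 0], "fingers": 0.0},
  {"offset": [0, 0, 0], "rot": [0, 0, 0], "fingers": 0.0},
  {"offset": [0, 0, 0], "rot": [0, 0, 0], "fingers": 0.0},
])

```text
time: 12.6
tcp_pos: [0.5657, 0.1575, 0.0607]
tcp_rot: [[-0.999, 0.053, -0.0], [0.053, 0.999, 0.0], [0.001, 0.0, -1.0]]
ft_force: [0.9, 0.0, -1.7]
gripper_width: 0.0152
gripper_force: 59.3
```

Request:
step_arm([
  {"offset": [0, 0, -0.006], "rot": [0, 0, 0], "fingers": 0.0},
  {"offset": [0, 0, -0.003], "rot": [0, 0, 0], "fingers": 0.0},
  {"offset": [0, 0, 0], "rot": [0, 0, 0], "fingers": 0.0},
])

```text
time: 12.9
tcp_pos: [0.5668, 0.1565, 0.0522]
tcp_rot: [[-0.999, 0.055, 0.001], [0.055, 0.999, 0.0], [-0.001, 0.0, -1.0]]
ft_force: [-0.1, -0.3, -3.1]
gripper_width: 0.0154
gripper_force: 59.3
```

Request:
step_arm([
  {"offset": [-0.001, -0.001, -0.003], "rot": [0, 0, 0], "fingers": 0.0},
  {"offset": [0, 0, -0.002], "rot": [0, 0, 0], "fingers": 0.0},
  {"offset": [0, 0, 0], "rot": [0, 0, 0], "fingers": 0.0},
])

```text
time: 13.2
tcp_pos: [0.5657, 0.1552, 0.0476]
tcp_rot: [[-0.998, 0.055, 0.001], [0.055, 0.998, 0.0], [-0.001, 0.0, -1.0]]
ft_force: [-2.8, 0.0, 3.0]
gripper_width: 0.0153
gripper_force: 60.0
```

Request:
step_arm([
  {"offset": [0, 0, 0], "rot": [0, 0, 0], "fingers": 0.03},
  {"offset": [0, 0, 0], "rot": [0, 0, 0], "fingers": 0.03},
  {"offset": [0, 0, 0.04], "rot": [0, 0, 0], "fingers": 0.03},
  {"offset": [0, 0, 0.05], "rot": [0, 0, 0], "fingers": 0.03},
  {"offset": [0, 0, 0.025], "rot": [0, 0, 0], "fingers": 0.03},
])

```text
time: 13.7
tcp_pos: [0.5674, 0.1557, 0.1663]
tcp_rot: [[-0.998, 0.055, 0.007], [0.055, 0.998, 0.001], [-0.007, 0.002, -1.0]]
ft_force: [0.7, 0.4, 1.2]
gripper_width: 0.0302
gripper_force: 0.0
```

Request:
step_arm([
  {"offset": [0, 0, 0], "rot": [0, 0, 0], "fingers": 0.05},
])

```text
time: 13.8
tcp_pos: [0.5686, 0.1559, 0.1678]
tcp_rot: [[-0.998, 0.055, 0.012], [0.055, 0.998, 0.002], [-0.012, 0.003, -1.0]]
ft_force: [0.5, -0.3, -0.0]
gripper_width: 0.0432
gripper_force: 0.0
```

Run:
```python
from h import *
c=capture("wrist");pickle.dump(c,open("w4.pkl","wb"));cv2.imwrite("pics/w4.png",cv2.convertScaleAbs(cv2.resize(c["image"],(800,600),interpolation=cv2.INTER_CUBIC),alpha=1.4))
print(arm.state()["tcp_pos"])
```

```text
[0.5670926 0.1556318 0.1644598]
```

View pics/w4.png

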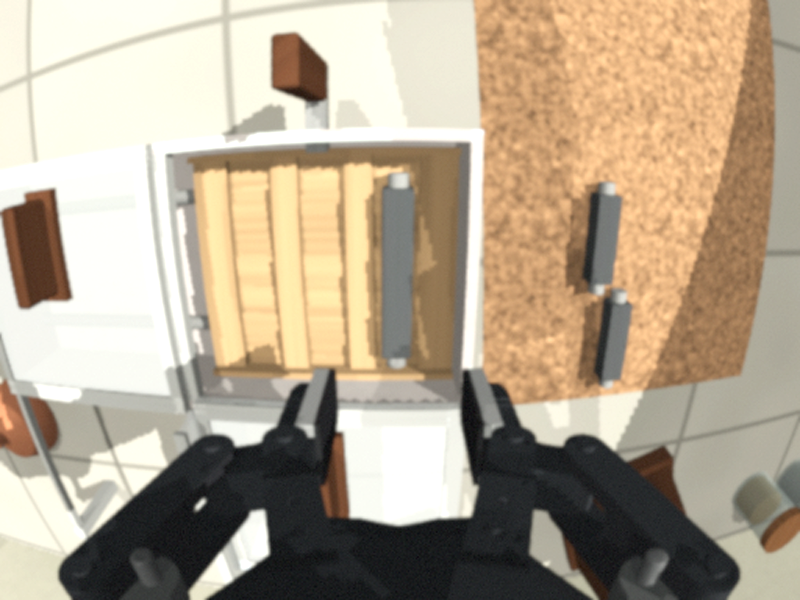

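The long arbor lies in the left groove, (399,180)-(397,362); the short ones are unmoved. Next is short B.

Request:
step_arm([
  {"offset": [-0.004, 0.048, 0], "rot": [0, 0, 0], "fingers": 0.05},
  {"offset": [-0.004, 0.048, 0], "rot": [0, 0, 0], "fingers": 0.05},
  {"offset": [-0.004, 0.049, 0], "rot": [0, 0, 0], "fingers": 0.05},
  {"offset": [0, 0, -0.048], "rot": [0, 0, 0], "fingers": 0.05},
  {"offset": [0, 0, -0.048], "rot": [0, 0, 0], "fingers": 0.05},
])

```text
time: 14.35
tcp_pos: [0.5533, 0.3025, 0.064]
tcp_rot: [[-0.999, 0.051, 0.002], [0.051, 0.999, 0.001], [-0.002, 0.001, -1.0]]
ft_force: [0.5, 0.7, -0.8]
gripper_width: 0.0505
gripper_force: 0.0
```

Request:
step_arm([
  {"offset": [0, 0, -0.02], "rot": [0, 0, 0], "fingers": 0.05},
  {"offset": [0, 0, 0], "rot": [0, 0, 0], "fingers": 0.05},
  {"offset": [0, 0, 0], "rot": [0, 0, 0], "fingers": 0.05},
])

```text
time: 14.65
tcp_pos: [0.5528, 0.3, 0.0441]
tcp_rot: [[-0.998, 0.055, -0.002], [0.055, 0.998, -0.001], [0.002, -0.001, -1.0]]
ft_force: [0.8, 0.4, 0.9]
gripper_width: 0.0502
gripper_force: 0.0
```

Request:
step_arm([
  {"offset": [0.002, 0.001, -0.022], "rot": [0, 0, 0], "fingers": 0.05},
  {"offset": [0, 0, -0.01], "rot": [0, 0, 0], "fingers": 0.05},
  {"offset": [0, 0, 0], "rot": [0, 0, 0], "fingers": 0.05},
  {"offset": [0, 0, 0], "rot": [0, 0, 0], "fingers": 0.0},
  {"offset": [0, 0, 0], "rot": [0, 0, 0], "fingers": 0.0},
])

```text
time: 15.15
tcp_pos: [0.5563, 0.3016, 0.015]
tcp_rot: [[-0.998, 0.055, 0.002], [0.055, 0.998, 0.001], [-0.002, 0.001, -1.0]]
ft_force: [0.4, -0.3, -0.0]
gripper_width: 0.0217
gripper_force: 0.0
```

Request:
step_arm([
  {"offset": [0, 0, 0], "rot": [0, 0, 0], "fingers": 0.0},
  {"offset": [0, 0, 0], "rot": [0, 0, 0], "fingers": 0.0},
  {"offset": [0, 0, 0.03], "rot": [0, 0, 0], "fingers": 0.0},
  {"offset": [0, 0, 0.045], "rot": [0, 0, 0], "fingers": 0.0},
  {"offset": [0, 0, 0.045], "rot": [0, 0, 0], "fingers": 0.0},
])

```text
time: 15.65
tcp_pos: [0.5542, 0.3009, 0.1327]
tcp_rot: [[-0.998, 0.055, -0.004], [0.055, 0.999, -0.001], [0.004, -0.001, -1.0]]
ft_force: [1.1, 1.2, -1.7]
gripper_width: 0.0151
gripper_force: 58.8
```

Request:
step_arm([
  {"offset": [0.001, -0.045, 0.02], "rot": [0, 0, 0], "fingers": 0.0},
  {"offset": [0.001, -0.048, 0], "rot": [0, 0, 0], "fingers": 0.0},
  {"offset": [0.001, -0.048, 0], "rot": [0, 0, 0], "fingers": 0.0},
  {"offset": [0.001, -0.048, 0], "rot": [0, 0, 0], "fingers": 0.0},
  {"offset": [0, -0.044, 0], "rot": [0, 0, 0], "fingers": 0.0},
])

```text
time: 16.15
tcp_pos: [0.5588, 0.0663, 0.1527]
tcp_rot: [[-0.998, 0.055, -0.001], [0.055, 0.998, -0.0], [0.001, -0.0, -1.0]]
ft_force: [0.3, 0.0, -2.5]
gripper_width: 0.0148
gripper_force: 58.9
```

Request:
step_arm([
  {"offset": [0, 0, -0.045], "rot": [0, 0, 0], "fingers": 0.0},
  {"offset": [0, 0, -0.03], "rot": [0, 0, 0], "fingers": 0.0},
  {"offset": [0, 0, 0], "rot": [0, 0, 0], "fingers": 0.0},
  {"offset": [0, 0, 0], "rot": [0, 0, 0], "fingers": 0.0},
])

```text
time: 16.55
tcp_pos: [0.5589, 0.0684, 0.0779]
tcp_rot: [[-0.999, 0.055, -0.002], [0.055, 0.999, 0.0], [0.002, 0.0, -1.0]]
ft_force: [0.4, 0.8, -1.9]
gripper_width: 0.015
gripper_force: 59.0
```

Request:
step_arm([
  {"offset": [0, 0, -0.02], "rot": [0, 0, 0], "fingers": 0.0},
  {"offset": [0, 0, -0.006], "rot": [0, 0, 0], "fingers": 0.0},
  {"offset": [0, 0, 0], "rot": [0, 0, 0], "fingers": 0.0},
])

```text
time: 16.85
tcp_pos: [0.5595, 0.0688, 0.0529]
tcp_rot: [[-0.999, 0.054, 0.0], [0.054, 0.999, 0.0], [-0.0, 0.0, -1.0]]
ft_force: [-0.7, 0.2, -1.2]
gripper_width: 0.0145
gripper_force: 59.0
```

Request:
step_arm([
  {"offset": [0, 0, -0.002], "rot": [0, 0, 0], "fingers": 0.0},
  {"offset": [0, 0, 0], "rot": [0, 0, 0], "fingers": 0.0},
])

```text
time: 17.05
tcp_pos: [0.5601, 0.0685, 0.0515]
tcp_rot: [[-0.999, 0.055, 0.002], [0.055, 0.999, 0.0], [-0.002, 0.0, -1.0]]
ft_force: [-0.7, -0.2, -1.5]
gripper_width: 0.0147
gripper_force: 59.0
```

Request:
step_arm([
  {"offset": [0, 0, -0.002], "rot": [0, 0, 0], "fingers": 0.0},
  {"offset": [0, 0, 0], "rot": [0, 0, 0], "fingers": 0.0},
  {"offset": [0, 0, 0], "rot": [0, 0, 0], "fingers": 0.03},
  {"offset": [0, 0, 0], "rot": [0, 0, 0], "fingers": 0.03},
])

```text
time: 17.45
tcp_pos: [0.5596, 0.0683, 0.0486]
tcp_rot: [[-0.998, 0.055, 0.001], [0.055, 0.998, 0.0], [-0.001, 0.0, -1.0]]
ft_force: [0.3, 1.0, -0.4]
gripper_width: 0.0302
gripper_force: 0.0
```

Request:
step_arm([
  {"offset": [0, 0, 0.04], "rot": [0, 0, 0], "fingers": 0.03},
  {"offset": [0, 0, 0.05], "rot": [0, 0, 0], "fingers": 0.03},
  {"offset": [0, 0, 0.02], "rot": [0, 0, 0], "fingers": 0.05},
  {"offset": [0.014, 0.048, 0], "rot": [0, 0, 0.015], "fingers": 0.05},
  {"offset": [0.014, 0.048, 0], "rot": [0, 0, 0.015], "fingers": 0.05},
])

```text
time: 17.95
tcp_pos: [0.5888, 0.1643, 0.1605]
tcp_rot: [[-1.0, 0.028, 0.004], [0.028, 1.0, 0.001], [-0.004, 0.001, -1.0]]
ft_force: [0.4, -0.4, -0.2]
gripper_width: 0.0503
gripper_force: 0.0
```

Request:
step_arm([
  {"offset": [0.015, 0.047, 0], "rot": [0, 0, 0], "fingers": 0.05},
  {"offset": [0.015, 0.047, 0], "rot": [0, 0, 0], "fingers": 0.05},
  {"offset": [0, 0.035, 0], "rot": [0, 0, 0], "fingers": 0.05},
  {"offset": [0, 0, 0], "rot": [0, 0, 0], "fingers": 0.05},
  {"offset": [0, 0, 0], "rot": [0, 0, 0], "fingers": 0.05},
])

```text
time: 18.45
tcp_pos: [0.6171, 0.2939, 0.1575]
tcp_rot: [[-1.0, 0.023, -0.001], [0.023, 1.0, -0.001], [0.001, -0.001, -1.0]]
ft_force: [0.3, -1.4, 0.1]
gripper_width: 0.0499
gripper_force: 0.0
```

Run:
```python
from h import *
c=capture("wrist");pickle.dump(c,open("w5.pkl","wb"));cv2.imwrite("pics/w5.png",cv2.convertScaleAbs(cv2.resize(c["image"],(800,600),interpolation=cv2.INTER_CUBIC),alpha=1.4))
print(arm.state()["tcp_pos"])
```

```text
[0.61729377 0.29280225 0.1578376 ]
```

View pics/w5.png

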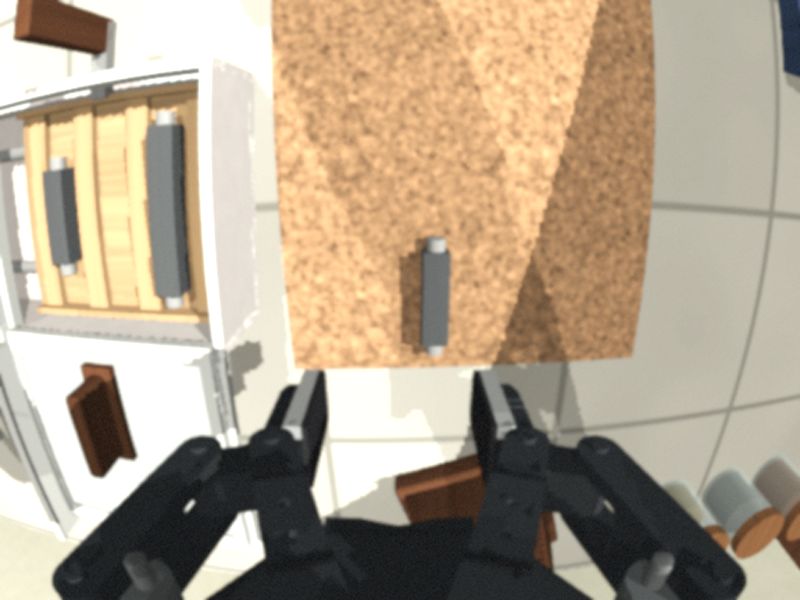

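Both placed arbors sit in their grooves; short A runs (436,240)-(435,353).

Run:
```python
from h import *
c=pickle.load(open("w5.pkl","rb"));k=1.5625
f=lambda n,u,v,z:(n,(u+.5)/k-.5,(v+.5)/k-.5,z)
wv(c,[f("A1",436,238,.014),f("A2",435,355,.014)])
```

```text
A1 [593.1 317.5  14. ]
A2 [673.8 317.   14. ]
```

Request:
step_arm([
  {"offset": [0.014, 0.025, 0], "rot": [0, 0, 0], "fingers": 0.05},
  {"offset": [0, 0, -0.045], "rot": [0, 0, 0], "fingers": 0.05},
  {"offset": [0, 0, -0.045], "rot": [0, 0, 0], "fingers": 0.05},
  {"offset": [0, 0, -0.02], "rot": [0, 0, 0], "fingers": 0.05},
  {"offset": [0, 0, 0], "rot": [0, 0, 0], "fingers": 0.05},
])

```text
time: 19.0
tcp_pos: [0.6286, 0.315, 0.0427]
tcp_rot: [[-1.0, 0.027, -0.01], [0.027, 1.0, -0.004], [0.01, -0.005, -1.0]]
ft_force: [-0.6, -0.2, -0.8]
gripper_width: 0.0498
gripper_force: 0.0
```

Request:
step_arm([
  {"offset": [0, 0, 0], "rot": [0, 0, 0], "fingers": 0.05},
])

```text
time: 19.1
tcp_pos: [0.632, 0.317, 0.0491]
tcp_rot: [[-1.0, 0.027, 0.001], [0.027, 1.0, 0.0], [-0.001, 0.0, -1.0]]
ft_force: [-0.0, -0.0, 0.8]
gripper_width: 0.0501
gripper_force: 0.0
```

Centre (633.5, 317), angle ≈ -0.01; aligned.

Request:
step_arm([
  {"offset": [0.001, 0, -0.024], "rot": [0, 0, 0.018], "fingers": 0.05},
  {"offset": [0, 0, -0.012], "rot": [0, 0, 0], "fingers": 0.05},
  {"offset": [0, 0, 0], "rot": [0, 0, 0], "fingers": 0.05},
  {"offset": [0, 0, 0], "rot": [0, 0, 0], "fingers": 0.0},
  {"offset": [0, 0, 0], "rot": [0, 0, 0], "fingers": 0.0},
])

```text
time: 19.6
tcp_pos: [0.6334, 0.3186, 0.0142]
tcp_rot: [[-1.0, 0.007, 0.003], [0.007, 1.0, 0.001], [-0.003, 0.001, -1.0]]
ft_force: [0.0, 0.3, -0.6]
gripper_width: 0.0218
gripper_force: 0.0
```

Request:
step_arm([
  {"offset": [0, 0, 0], "rot": [0, 0, 0], "fingers": 0.0},
  {"offset": [0, 0, 0], "rot": [0, 0, 0], "fingers": 0.0},
])

```text
time: 19.8
tcp_pos: [0.6335, 0.3186, 0.0145]
tcp_rot: [[-1.0, 0.007, 0.003], [0.007, 1.0, 0.001], [-0.003, 0.001, -1.0]]
ft_force: [-0.2, -1.5, 4.9]
gripper_width: 0.015
gripper_force: 58.9
```

Request:
step_arm([
  {"offset": [0, 0, 0.03], "rot": [0, 0, 0], "fingers": 0.0},
  {"offset": [0, 0, 0.045], "rot": [0, 0, 0], "fingers": 0.0},
  {"offset": [0, 0, 0.045], "rot": [0, 0, -0.045], "fingers": 0.0},
  {"offset": [0, 0, 0.02], "rot": [0, 0, 0], "fingers": 0.0},
  {"offset": [0, 0, 0], "rot": [0, 0, 0], "fingers": 0.0},
])

```text
time: 20.3
tcp_pos: [0.6344, 0.3194, 0.1579]
tcp_rot: [[-0.999, 0.052, 0.009], [0.052, 0.999, 0.004], [-0.009, 0.004, -1.0]]
ft_force: [0.4, 0.4, -1.5]
gripper_width: 0.0157
gripper_force: 58.9
```

Request:
step_arm([
  {"offset": [-0.0148, -0.0415, 0], "rot": [0, 0, 0], "fingers": 0.0},
  {"offset": [-0.0148, -0.0415, 0], "rot": [0, 0, 0], "fingers": 0.0},
  {"offset": [-0.0148, -0.0415, 0], "rot": [0, 0, 0], "fingers": 0.0},
  {"offset": [-0.0148, -0.0415, 0], "rot": [0, 0, 0], "fingers": 0.0},
  {"offset": [-0.0148, -0.0415, 0], "rot": [0, 0, 0], "fingers": 0.0},
])

```text
time: 20.8
tcp_pos: [0.556, 0.1093, 0.1488]
tcp_rot: [[-0.999, 0.051, -0.005], [0.051, 0.999, -0.001], [0.005, -0.001, -1.0]]
ft_force: [0.3, -0.6, -2.1]
gripper_width: 0.015
gripper_force: 59.0
```

Request:
step_arm([
  {"offset": [0, 0, -0.045], "rot": [0, 0, 0], "fingers": 0.0},
  {"offset": [0, 0, -0.03], "rot": [0, 0, 0], "fingers": 0.0},
  {"offset": [0, 0, 0], "rot": [0, 0, 0], "fingers": 0.0},
  {"offset": [0, 0, 0], "rot": [0, 0, 0], "fingers": 0.0},
])

```text
time: 21.2
tcp_pos: [0.5569, 0.1108, 0.0752]
tcp_rot: [[-0.999, 0.052, -0.005], [0.052, 0.999, -0.0], [0.005, -0.001, -1.0]]
ft_force: [-0.3, -0.3, -0.7]
gripper_width: 0.0147
gripper_force: 59.1
```

Request:
step_arm([
  {"offset": [0.003, 0.001, -0.02], "rot": [0, 0, 0], "fingers": 0.0},
  {"offset": [0, 0, -0.005], "rot": [0, 0, 0], "fingers": 0.0},
  {"offset": [0, 0, 0], "rot": [0, 0, 0], "fingers": 0.0},
  {"offset": [0, 0, 0], "rot": [0, 0, 0], "fingers": 0.0},
])

```text
time: 21.6
tcp_pos: [0.5621, 0.1121, 0.0536]
tcp_rot: [[-0.999, 0.051, 0.002], [0.051, 0.999, 0.0], [-0.002, 0.0, -1.0]]
ft_force: [-0.5, 0.2, -2.1]
gripper_width: 0.015
gripper_force: 59.1
```

Request:
step_arm([
  {"offset": [0, 0, -0.002], "rot": [0, 0, 0], "fingers": 0.0},
  {"offset": [0, 0, 0], "rot": [0, 0, 0], "fingers": 0.0},
])

```text
time: 21.8
tcp_pos: [0.5617, 0.1119, 0.051]
tcp_rot: [[-0.999, 0.052, 0.001], [0.052, 0.999, 0.0], [-0.001, 0.0, -1.0]]
ft_force: [-1.0, -0.6, -2.2]
gripper_width: 0.0158
gripper_force: 59.1
```

Request:
step_arm([
  {"offset": [0, 0, -0.003], "rot": [0, 0, 0], "fingers": 0.0},
  {"offset": [0, 0, 0], "rot": [0, 0, 0], "fingers": 0.0},
  {"offset": [0, 0, 0], "rot": [0, 0, 0], "fingers": 0.03},
  {"offset": [0, 0, 0], "rot": [0, 0, 0], "fingers": 0.03},
])

```text
time: 22.2
tcp_pos: [0.5618, 0.1118, 0.0478]
tcp_rot: [[-0.999, 0.052, 0.001], [0.052, 0.999, 0.0], [-0.001, 0.0, -1.0]]
ft_force: [-0.2, -0.2, 0.2]
gripper_width: 0.03
gripper_force: 0.0
```

Request:
step_arm([
  {"offset": [0, 0, 0.04], "rot": [0, 0, 0], "fingers": 0.03},
  {"offset": [0, 0, 0.05], "rot": [0, 0, 0], "fingers": 0.03},
  {"offset": [0, 0, 0.04], "rot": [0, 0, 0], "fingers": 0.05},
  {"offset": [0.04, -0.003, 0], "rot": [0, 0, 0], "fingers": 0.05},
  {"offset": [0.04, -0.003, 0], "rot": [0, 0, 0], "fingers": 0.05},
])

```text
time: 22.7
tcp_pos: [0.6433, 0.1062, 0.1815]
tcp_rot: [[-0.999, 0.051, 0.007], [0.051, 0.999, 0.001], [-0.007, 0.001, -1.0]]
ft_force: [0.5, 0.1, 0.3]
gripper_width: 0.0501
gripper_force: 0.0
```

Request:
step_arm([
  {"offset": [0.036, -0.001, 0], "rot": [0, 0, 0], "fingers": 0.05},
  {"offset": [0, 0, 0], "rot": [0, 0, 0], "fingers": 0.05},
])

```text
time: 22.9
tcp_pos: [0.6803, 0.104, 0.1738]
tcp_rot: [[-0.999, 0.053, -0.002], [0.053, 0.999, -0.0], [0.002, -0.0, -1.0]]
ft_force: [0.9, 0.1, -0.2]
gripper_width: 0.0503
gripper_force: 0.0
```

Run:
```python
from h import *
c=capture("wrist");pickle.dump(c,open("w6.pkl","wb"));cv2.imwrite("pics/w6.png",cv2.convertScaleAbs(cv2.resize(c["image"],(800,600),interpolation=cv2.INTER_CUBIC),alpha=1.4))
print(arm.state()["tcp_pos"])
```

```text
[0.67836109 0.10435483 0.17456067]
```

View pics/w6.png

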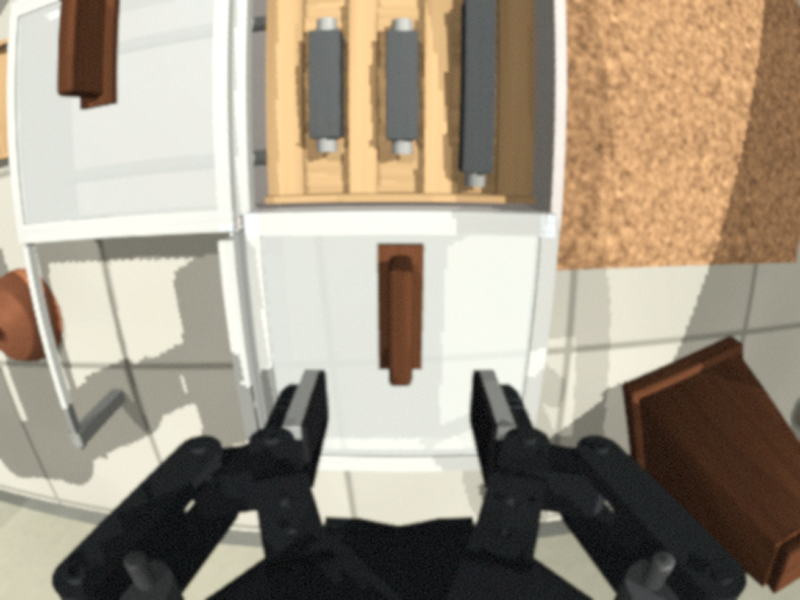

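All three arbors lie in the carriage. The outer fin at (400,310) is lined up between the fingers, so I'll shut the outer door.

Request:
step_arm([
  {"offset": [0, 0, -0.045], "rot": [0, 0, 0], "fingers": 0.05},
  {"offset": [0, 0, -0.029], "rot": [0, 0, 0], "fingers": 0.05},
  {"offset": [0, 0, 0], "rot": [0, 0, 0], "fingers": 0.0},
  {"offset": [0, 0, 0], "rot": [0, 0, 0], "fingers": 0.0},
  {"offset": [0, 0, 0], "rot": [0, 0, 0], "fingers": 0.0},
], squeeze=40)

```text
time: 23.45
tcp_pos: [0.678, 0.1048, 0.1063]
tcp_rot: [[-0.999, 0.052, 0.004], [0.052, 0.999, -0.0], [-0.004, 0.0, -1.0]]
ft_force: [-0.1, -0.8, -0.7]
gripper_width: 0.0103
gripper_force: 42.3
```

Request:
step_arm([
  {"offset": [-0.03, 0.0016, 0], "rot": [0, 0, 0], "fingers": 0.0},
  {"offset": [-0.03, 0.0016, 0], "rot": [0, 0, 0], "fingers": 0.0},
  {"offset": [-0.03, 0.0016, 0], "rot": [0, 0, 0], "fingers": 0.0},
  {"offset": [-0.03, 0.0016, 0], "rot": [0, 0, 0], "fingers": 0.0},
  {"offset": [-0.025, 0.0014, 0], "rot": [0, 0, 0], "fingers": 0.0},
])

```text
time: 23.95
tcp_pos: [0.533, 0.1127, 0.1062]
tcp_rot: [[-0.999, 0.052, 0.007], [0.052, 0.999, 0.001], [-0.007, 0.001, -1.0]]
ft_force: [3.0, -0.5, -1.1]
gripper_width: 0.0107
gripper_force: 42.1
```

Request:
step_arm([
  {"offset": [-0.008, 0.0004, 0], "rot": [0, 0, 0], "fingers": 0.0},
  {"offset": [-0.003, 0, 0], "rot": [0, 0, 0], "fingers": 0.0},
  {"offset": [0, 0, 0], "rot": [0, 0, 0], "fingers": 0.0},
])

```text
time: 24.25
tcp_pos: [0.5232, 0.1133, 0.1061]
tcp_rot: [[-0.999, 0.052, 0.005], [0.052, 0.999, 0.001], [-0.005, 0.001, -1.0]]
ft_force: [-1.0, -0.8, 7.2]
gripper_width: 0.0106
gripper_force: 43.1
```

Request:
step_arm([
  {"offset": [-0.004, 0, 0], "rot": [0, 0, 0], "fingers": 0.0},
  {"offset": [0, 0, 0], "rot": [0, 0, 0], "fingers": 0.0},
])

```text
time: 24.45
tcp_pos: [0.5232, 0.1133, 0.1062]
tcp_rot: [[-0.999, 0.052, 0.014], [0.052, 0.999, 0.001], [-0.013, 0.002, -1.0]]
ft_force: [9.3, 0.2, 1.8]
gripper_width: 0.0109
gripper_force: 42.4
```

Request:
step_arm([
  {"offset": [0.004, 0, 0], "rot": [0, 0, 0], "fingers": 0.05},
  {"offset": [0, 0, 0], "rot": [0, 0, 0], "fingers": 0.05},
  {"offset": [0, 0, 0.045], "rot": [0, 0, 0], "fingers": 0.05},
  {"offset": [0, 0, 0.035], "rot": [0, 0, 0], "fingers": 0.05},
  {"offset": [-0.037, 0.002, 0], "rot": [0, 0, 0], "fingers": 0.05},
])

```text
time: 24.95
tcp_pos: [0.4895, 0.1151, 0.189]
tcp_rot: [[-0.999, 0.053, 0.011], [0.053, 0.999, 0.001], [-0.011, 0.002, -1.0]]
ft_force: [-0.5, 0.7, 1.3]
gripper_width: 0.0497
gripper_force: 0.0
```

Request:
step_arm([
  {"offset": [-0.037, 0.002, 0], "rot": [0, 0, 0], "fingers": 0.05},
  {"offset": [0, 0, 0], "rot": [0, 0, 0], "fingers": 0.05},
])

```text
time: 25.15
tcp_pos: [0.4434, 0.1173, 0.1825]
tcp_rot: [[-0.999, 0.05, -0.005], [0.05, 0.999, -0.0], [0.005, -0.0, -1.0]]
ft_force: [0.9, 0.5, 0.8]
gripper_width: 0.05
gripper_force: 0.0
```

Request:
step_arm([
  {"offset": [0.006, 0, -0.045], "rot": [0, 0, 0], "fingers": 0.05},
  {"offset": [0, 0, -0.038], "rot": [0, 0, 0], "fingers": 0.05},
  {"offset": [0, 0, 0], "rot": [0, 0, 0], "fingers": 0.0},
  {"offset": [0, 0, 0], "rot": [0, 0, 0], "fingers": 0.0},
  {"offset": [0, 0, 0], "rot": [0, 0, 0], "fingers": 0.0},
])

```text
time: 25.65
tcp_pos: [0.4548, 0.117, 0.1022]
tcp_rot: [[-0.999, 0.052, 0.003], [0.052, 0.999, 0.0], [-0.002, 0.0, -1.0]]
ft_force: [0.8, -0.5, -2.9]
gripper_width: 0.0113
gripper_force: 41.8
```

Request:
step_arm([
  {"offset": [-0.0008, -0.015, 0], "rot": [0, 0, 0], "fingers": 0.0},
  {"offset": [-0.0014, -0.025, 0], "rot": [0, 0, 0], "fingers": 0.0},
  {"offset": [-0.0014, -0.025, 0], "rot": [0, 0, 0], "fingers": 0.0},
  {"offset": [-0.0014, -0.025, 0], "rot": [0, 0, 0], "fingers": 0.0},
  {"offset": [-0.0014, -0.025, 0], "rot": [0, 0, 0], "fingers": 0.0},
])

```text
time: 26.15
tcp_pos: [0.4485, 0.0018, 0.1022]
tcp_rot: [[-0.999, 0.052, 0.004], [0.052, 0.999, 0.002], [-0.004, 0.002, -1.0]]
ft_force: [2.5, 2.0, -5.7]
gripper_width: 0.0111
gripper_force: 41.7
```

Request:
step_arm([
  {"offset": [-0.0014, -0.025, 0], "rot": [0, 0, 0], "fingers": 0.0},
  {"offset": [-0.0008, -0.015, 0], "rot": [0, 0, 0], "fingers": 0.0},
  {"offset": [-0.0005, -0.009, 0], "rot": [0, 0, 0], "fingers": 0.0},
  {"offset": [0, -0.004, 0], "rot": [0, 0, 0], "fingers": 0.0},
])

```text
time: 26.55
tcp_pos: [0.4456, -0.0516, 0.1022]
tcp_rot: [[-0.999, 0.053, 0.003], [0.053, 0.999, 0.0], [-0.003, 0.0, -1.0]]
ft_force: [-0.6, 1.8, 1.1]
gripper_width: 0.0112
gripper_force: 42.6
```

Request:
step_arm([
  {"offset": [0, -0.005, 0], "rot": [0, 0, 0], "fingers": 0.0},
  {"offset": [0, 0, 0], "rot": [0, 0, 0], "fingers": 0.0},
])

```text
time: 26.75
tcp_pos: [0.4454, -0.0538, 0.1022]
tcp_rot: [[-0.999, 0.051, 0.003], [0.051, 0.999, 0.005], [-0.003, 0.005, -1.0]]
ft_force: [0.0, 7.3, 3.7]
gripper_width: 0.0113
gripper_force: 43.0
```

Request:
step_arm([
  {"offset": [0, 0.004, 0], "rot": [0, 0, 0], "fingers": 0.05},
  {"offset": [0, 0, 0], "rot": [0, 0, 0], "fingers": 0.05},
  {"offset": [0, 0, 0.045], "rot": [0, 0, 0], "fingers": 0.05},
  {"offset": [0, 0, 0.035], "rot": [0, 0, 0], "fingers": 0.05},
  {"offset": [0.035, -0.002, 0], "rot": [0, 0, 0], "fingers": 0.05},
])

```text
time: 27.25
tcp_pos: [0.4809, -0.0546, 0.1878]
tcp_rot: [[-0.999, 0.052, 0.012], [0.052, 0.999, -0.004], [-0.012, -0.003, -1.0]]
ft_force: [1.4, -0.0, 0.7]
gripper_width: 0.0502
gripper_force: 0.0
```

Request:
step_arm([
  {"offset": [0.034, -0.002, 0], "rot": [0, 0, 0], "fingers": 0.05},
  {"offset": [0, 0, 0], "rot": [0, 0, 0], "fingers": 0.05},
])

```text
time: 27.45
tcp_pos: [0.5161, -0.0564, 0.1799]
tcp_rot: [[-0.999, 0.051, 0.001], [0.051, 0.999, -0.001], [-0.001, -0.001, -1.0]]
ft_force: [-0.6, 0.2, 0.8]
gripper_width: 0.0497
gripper_force: 0.0
```

Request:
step_arm([
  {"offset": [0, 0, -0.045], "rot": [0, 0, 0], "fingers": 0.05},
  {"offset": [0, 0, -0.033], "rot": [0, 0, 0], "fingers": 0.05},
  {"offset": [0, 0, 0], "rot": [0, 0, 0], "fingers": 0.0},
  {"offset": [0, 0, 0], "rot": [0, 0, 0], "fingers": 0.0},
  {"offset": [0, 0, 0], "rot": [0, 0, 0], "fingers": 0.0},
])

```text
time: 27.95
tcp_pos: [0.514, -0.0575, 0.1043]
tcp_rot: [[-0.999, 0.052, 0.002], [0.052, 0.999, -0.004], [-0.003, -0.004, -1.0]]
ft_force: [-0.3, -3.2, -3.3]
gripper_width: 0.0105
gripper_force: 41.3
```

Request:
step_arm([
  {"offset": [0.03, -0.0016, 0], "rot": [0, 0, 0], "fingers": 0.0},
  {"offset": [0.03, -0.0016, 0], "rot": [0, 0, 0], "fingers": 0.0},
  {"offset": [0.03, -0.0016, 0], "rot": [0, 0, 0], "fingers": 0.0},
  {"offset": [0.03, -0.0016, 0], "rot": [0, 0, 0], "fingers": 0.0},
  {"offset": [0.025, -0.0014, 0], "rot": [0, 0, 0], "fingers": 0.0},
])

```text
time: 28.45
tcp_pos: [0.6596, -0.0655, 0.1043]
tcp_rot: [[-0.999, 0.053, 0.001], [0.053, 0.999, -0.003], [-0.001, -0.003, -1.0]]
ft_force: [-2.0, -3.5, -0.8]
gripper_width: 0.0107
gripper_force: 41.7
```

Request:
step_arm([
  {"offset": [0.008, -0.0004, 0], "rot": [0, 0, 0], "fingers": 0.0},
  {"offset": [0.004, 0, 0], "rot": [0, 0, 0], "fingers": 0.0},
  {"offset": [0, 0, 0], "rot": [0, 0, 0], "fingers": 0.0},
])

```text
time: 28.75
tcp_pos: [0.6686, -0.0659, 0.1044]
tcp_rot: [[-0.999, 0.053, -0.004], [0.053, 0.999, -0.003], [0.003, -0.003, -1.0]]
ft_force: [-6.7, -4.6, 0.9]
gripper_width: 0.0109
gripper_force: 42.0
```

Request:
step_arm([
  {"offset": [-0.004, 0, 0], "rot": [0, 0, 0], "fingers": 0.05},
  {"offset": [0, 0, 0], "rot": [0, 0, 0], "fingers": 0.05},
  {"offset": [0, 0, 0.045], "rot": [0, 0, 0], "fingers": 0.05},
  {"offset": [0, 0, 0.035], "rot": [0, 0, 0], "fingers": 0.05},
  {"offset": [0, 0, 0], "rot": [0, 0, 0], "fingers": 0.05},
])

```text
time: 29.25
tcp_pos: [0.6697, -0.0641, 0.1919]
tcp_rot: [[-0.999, 0.051, 0.016], [0.051, 0.999, -0.002], [-0.016, -0.001, -1.0]]
ft_force: [0.3, -0.1, 1.4]
gripper_width: 0.0498
gripper_force: 0.0
```

Request:
step_arm([
  {"offset": [-0.04, 0.001, 0], "rot": [0, 0, 0], "fingers": 0.05},
  {"offset": [0, 0, 0], "rot": [0, 0, 0], "fingers": 0.05},
  {"offset": [0, 0, 0], "rot": [0, 0, 0], "fingers": 0.05},
])

```text
time: 29.55
tcp_pos: [0.6257, -0.0626, 0.1825]
tcp_rot: [[-0.999, 0.051, 0.001], [0.051, 0.999, 0.001], [-0.001, 0.001, -1.0]]
ft_force: [0.6, 0.5, -0.4]
gripper_width: 0.05
gripper_force: 0.0
```

Run:
```python
from h import *
c=capture("wrist");pickle.dump(c,open("w7.pkl","wb"));cv2.imwrite("pics/w7.png",cv2.convertScaleAbs(cv2.resize(c["image"],(800,600),interpolation=cv2.INTER_CUBIC),alpha=1.4))
print(arm.state()["tcp_pos"])
```

```text
[ 0.62674331 -0.0628699   0.18326771]
```

View pics/w7.png

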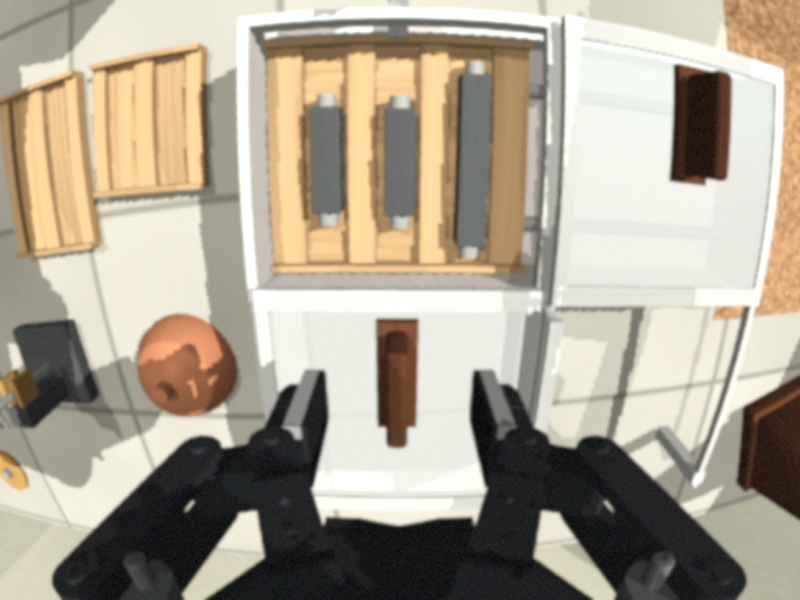

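All three rest in their grooves: shorts (328,97)-(329,225) and (400,98)-(399,227), long (476,63)-(469,256). Short tray corners are (93,66), (203,46), (207,188), (97,198); the outer door is shut.

Run:
```python
from h import *
c=pickle.load(open("w7.pkl","rb"));k=1.5625
f=lambda n,u,v,z:(n,(u+.5)/k-.5,(v+.5)/k-.5,z)
wv(c,[f("B",328,95,.045),f("B",329,227,.045),f("A",400,96,.045),f("A",399,229,.045),f("L",476,61,.045),f("L",469,258,.045),
f("s",93,66,.018),f("s",203,46,.018),f("s",207,188,.018),f("s",97,198,.018),f("l",78,74,.018),f("l",100,247,.018),f("l",20,256,.018)])
```

```text
B [510.5 -98.4  45. ]
B [ 590.9 -103.6   45. ]
A [514.3 -56.1  45. ]
A [594.7 -60.9  45. ]
L [493.8 -10.1  45. ]
L [615.  -18.2  45. ]
s [ 453.7 -282.4   18. ]
s [ 460.4 -187.5   18. ]
s [ 560.9 -192.3   18. ]
s [ 555.9 -289.5   18. ]
l [ 456.2 -297.8   18. ]
l [ 594.3 -294.5   18. ]
l [ 592.6 -392.5   18. ]
```

Request:
step_arm([
  {"offset": [-0.038, -0.019, 0], "rot": [0, 0, 0], "fingers": 0.032},
  {"offset": [-0.038, -0.019, 0], "rot": [0, 0, 0], "fingers": 0.032},
  {"offset": [0, 0, -0.045], "rot": [0, 0, 0], "fingers": 0.032},
  {"offset": [0, 0, -0.035], "rot": [0, 0, 0], "fingers": 0.032},
  {"offset": [0, 0, 0], "rot": [0, 0, 0], "fingers": 0.032},
], squeeze=60)

```text
time: 30.1
tcp_pos: [0.5477, -0.1005, 0.0976]
tcp_rot: [[-0.999, 0.052, -0.009], [0.052, 0.999, 0.003], [0.009, 0.002, -1.0]]
ft_force: [-0.2, -0.3, -0.2]
gripper_width: 0.0319
gripper_force: 0.0
```

Request:
step_arm([
  {"offset": [0, 0, 0], "rot": [0, 0, 0], "fingers": 0.032},
])

```text
time: 30.2
tcp_pos: [0.5513, -0.1013, 0.1032]
tcp_rot: [[-0.999, 0.052, 0.001], [0.052, 0.999, 0.0], [-0.001, 0.0, -1.0]]
ft_force: [0.9, -0.5, 1.4]
gripper_width: 0.032
gripper_force: 0.0
```

Request:
step_arm([
  {"offset": [0, 0, -0.035], "rot": [0, 0, 0], "fingers": 0.032},
  {"offset": [0, 0, -0.02], "rot": [0, 0, 0], "fingers": 0.032},
  {"offset": [0, 0, 0], "rot": [0, 0, 0], "fingers": 0.032},
  {"offset": [0, 0, 0], "rot": [0, 0, 0], "fingers": 0.0},
  {"offset": [0, 0, 0], "rot": [0, 0, 0], "fingers": 0.0},
])

```text
time: 30.7
tcp_pos: [0.5526, -0.1017, 0.0503]
tcp_rot: [[-0.999, 0.052, 0.005], [0.052, 0.999, -0.001], [-0.005, -0.001, -1.0]]
ft_force: [0.7, 0.2, 1.5]
gripper_width: 0.0146
gripper_force: 58.7
```

Request:
step_arm([
  {"offset": [0, 0, 0], "rot": [0, 0, 0], "fingers": 0.0},
  {"offset": [0, 0, 0.03], "rot": [0, 0, 0], "fingers": 0.0},
  {"offset": [0, 0, 0.045], "rot": [0, 0, 0], "fingers": 0.0},
  {"offset": [0, 0, 0.035], "rot": [0, 0, 0], "fingers": 0.0},
  {"offset": [0, 0, 0], "rot": [0, 0, 0], "fingers": 0.0},
])

```text
time: 31.2
tcp_pos: [0.5541, -0.1022, 0.1656]
tcp_rot: [[-0.999, 0.052, 0.014], [0.052, 0.999, -0.004], [-0.015, -0.003, -1.0]]
ft_force: [1.2, 0.1, -0.8]
gripper_width: 0.0151
gripper_force: 58.8
```

Request:
step_arm([
  {"offset": [-0.0118, -0.04, 0], "rot": [0, 0, 0], "fingers": 0.0},
  {"offset": [-0.0118, -0.04, 0], "rot": [0, 0, 0], "fingers": 0.0},
  {"offset": [-0.0118, -0.04, 0], "rot": [0, 0, 0], "fingers": 0.0},
  {"offset": [-0.0118, -0.04, 0], "rot": [0, 0, 0], "fingers": 0.0},
  {"offset": [0, 0, 0], "rot": [0, 0, 0], "fingers": 0.0},
])

```text
time: 31.7
tcp_pos: [0.5009, -0.2658, 0.1564]
tcp_rot: [[-0.998, 0.058, -0.002], [0.058, 0.998, -0.002], [0.002, -0.002, -1.0]]
ft_force: [0.6, 1.4, -1.7]
gripper_width: 0.015
gripper_force: 59.0
```

Request:
step_arm([
  {"offset": [0, 0, 0], "rot": [0, 0, 0], "fingers": 0.0},
])

```text
time: 31.8
tcp_pos: [0.5023, -0.2617, 0.1565]
tcp_rot: [[-0.999, 0.054, -0.001], [0.054, 0.999, 0.002], [0.001, 0.002, -1.0]]
ft_force: [0.0, 1.1, -1.9]
gripper_width: 0.0153
gripper_force: 59.0
```

Run:
```python
from h import *
c=capture("wrist");pickle.dump(c,open("w8.pkl","wb"));cv2.imwrite("pics/w8.png",cv2.convertScaleAbs(cv2.resize(c["image"],(800,600),interpolation=cv2.INTER_CUBIC),alpha=1.4))
print(arm.state()["tcp_pos"])
```

```text
[ 0.50274456 -0.26084643  0.15661594]
```

View pics/w8.png

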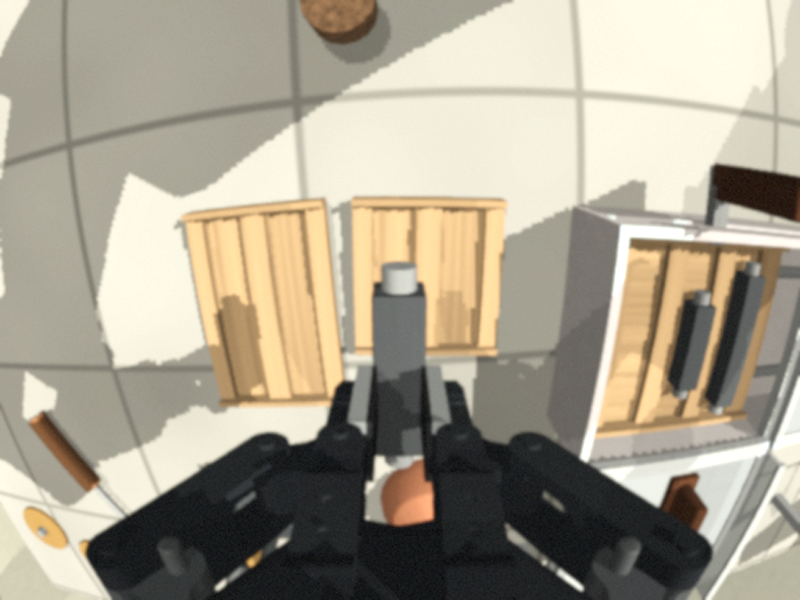

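Both trays are clear. The short tray's middle ledge runs (427,212)-(424,347) with corners (352,200), (505,202), (497,354). The long tray's corners are (186,216), (323,202), (343,399), (222,405), middle ledge (254,214)-(281,398).

Run:
```python
from h import *
c=pickle.load(open("w8.pkl","rb"));k=1.5625
f=lambda n,u,v,z:(n,(u+.5)/k-.5,(v+.5)/k-.5,z)
wv(c,[f("s mid near",427,210,.012),f("s mid far",424,348,.012),f("s",352,200,.018),f("s",505,202,.018),f("s",497,354,.018),f("s",353,353,.018),
f("l mid near",254,214,.012),f("l mid far",281,398,.012),f("l",186,215,.018),f("l",323,202,.018),f("l",343,399,.018),f("l",222,405,.018),
f("arb near",400,265,.158),f("arb far",398,462,.158)])
```

```text
s mid near [ 461.3 -241.8   12. ]
s mid far [ 554.5 -247.3   12. ]
s [ 451.7 -287.2   18. ]
s [ 457.2 -193.8   18. ]
s [ 559.5 -198.    18. ]
s [ 552.8 -295.    18. ]
l mid near [ 456.1 -351.7   12. ]
l mid far [ 590.1 -352.6   12. ]
l [ 451.3 -397.4   18. ]
l [ 451.6 -305.    18. ]
l [ 588.5 -305.6   18. ]
l [ 592.6 -398.3   18. ]
arb near [ 457.4 -259.1  158. ]
arb far [ 534.  -263.9  158. ]
```

Request:
step_arm([
  {"offset": [0.0045, -0.005, -0.03], "rot": [0, 0, 0], "fingers": 0.0},
  {"offset": [0, 0, -0.045], "rot": [0, 0, 0], "fingers": 0.0},
  {"offset": [0, 0, -0.035], "rot": [0, 0, 0], "fingers": 0.0},
  {"offset": [0, 0, 0], "rot": [0, 0, 0], "fingers": 0.0},
  {"offset": [0, 0, 0], "rot": [0, 0, 0], "fingers": 0.0},
])

```text
time: 32.35
tcp_pos: [0.5078, -0.2649, 0.0472]
tcp_rot: [[-0.999, 0.05, -0.001], [0.05, 0.999, 0.001], [0.001, 0.001, -1.0]]
ft_force: [0.6, -0.4, -0.4]
gripper_width: 0.0148
gripper_force: 59.0
```

Request:
step_arm([
  {"offset": [-0.001, -0.001, -0.018], "rot": [0, 0, -0.005], "fingers": 0.0},
  {"offset": [0, 0, -0.006], "rot": [0, 0, 0], "fingers": 0.0},
  {"offset": [0, 0, 0], "rot": [0, 0, 0], "fingers": 0.0},
  {"offset": [0, 0, 0], "rot": [0, 0, 0], "fingers": 0.0},
])

```text
time: 32.75
tcp_pos: [0.5076, -0.2676, 0.0252]
tcp_rot: [[-0.998, 0.056, 0.002], [0.056, 0.998, -0.001], [-0.002, -0.001, -1.0]]
ft_force: [-0.3, 0.5, -1.8]
gripper_width: 0.0146
gripper_force: 59.0
```

Request:
step_arm([
  {"offset": [0, 0, -0.002], "rot": [0, 0, 0], "fingers": 0.0},
  {"offset": [0, 0, 0], "rot": [0, 0, 0], "fingers": 0.0},
])

```text
time: 32.95
tcp_pos: [0.5069, -0.2674, 0.022]
tcp_rot: [[-0.998, 0.057, 0.001], [0.057, 0.998, -0.0], [-0.001, -0.0, -1.0]]
ft_force: [0.1, -0.8, -1.8]
gripper_width: 0.0151
gripper_force: 59.0
```

Request:
step_arm([
  {"offset": [0, 0.001, -0.002], "rot": [0, 0, 0], "fingers": 0.0},
  {"offset": [0, 0, 0], "rot": [0, 0, 0], "fingers": 0.0},
  {"offset": [0, 0, 0], "rot": [0, 0, 0], "fingers": 0.032},
  {"offset": [0, 0, 0], "rot": [0, 0, 0], "fingers": 0.032},
])

```text
time: 33.35
tcp_pos: [0.5069, -0.2663, 0.0197]
tcp_rot: [[-0.998, 0.057, 0.001], [0.057, 0.998, -0.0], [-0.001, -0.0, -1.0]]
ft_force: [-1.0, -0.1, 0.3]
gripper_width: 0.032
gripper_force: 0.0
```

Request:
step_arm([
  {"offset": [0, 0, 0.04], "rot": [0, 0, 0], "fingers": 0.032},
  {"offset": [0, 0, 0.05], "rot": [0, 0, 0], "fingers": 0.032},
  {"offset": [0, 0, 0.05], "rot": [0, 0, 0], "fingers": 0.032},
  {"offset": [0.0097, 0.0417, 0], "rot": [0, 0, 0], "fingers": 0.032},
  {"offset": [0.0097, 0.0417, 0], "rot": [0, 0, 0], "fingers": 0.032},
])

```text
time: 33.85
tcp_pos: [0.5275, -0.1833, 0.1625]
tcp_rot: [[-0.998, 0.06, 0.006], [0.06, 0.998, -0.002], [-0.006, -0.002, -1.0]]
ft_force: [-0.2, 0.6, -0.7]
gripper_width: 0.032
gripper_force: 0.0
```

Request:
step_arm([
  {"offset": [0.0097, 0.0417, 0], "rot": [0, 0, 0], "fingers": 0.032},
  {"offset": [0.0097, 0.0417, 0], "rot": [0, 0, 0], "fingers": 0.032},
  {"offset": [0.0097, 0.0417, 0], "rot": [0, 0, 0], "fingers": 0.032},
  {"offset": [0, 0, -0.045], "rot": [0, 0, 0], "fingers": 0.032},
  {"offset": [0, 0, -0.01], "rot": [0, 0, 0], "fingers": 0.032},
])

```text
time: 34.35
tcp_pos: [0.5523, -0.0556, 0.0997]
tcp_rot: [[-0.999, 0.054, -0.008], [0.054, 0.999, 0.002], [0.008, 0.001, -1.0]]
ft_force: [-1.4, 0.2, -1.2]
gripper_width: 0.0321
gripper_force: 0.0
```

Request:
step_arm([
  {"offset": [0, 0, 0], "rot": [0, 0, 0], "fingers": 0.032},
  {"offset": [0, 0, 0], "rot": [0, 0, 0], "fingers": 0.032},
])

```text
time: 34.55
tcp_pos: [0.5553, -0.0586, 0.105]
tcp_rot: [[-0.998, 0.058, 0.0], [0.058, 0.998, -0.0], [-0.0, -0.0, -1.0]]
ft_force: [-0.2, 1.0, 0.2]
gripper_width: 0.0317
gripper_force: 0.0
```

Request:
step_arm([
  {"offset": [0, 0, -0.035], "rot": [0, 0, 0], "fingers": 0.032},
  {"offset": [0, 0, -0.021], "rot": [0, 0, 0], "fingers": 0.032},
  {"offset": [0, 0, 0], "rot": [0, 0, 0], "fingers": 0.032},
  {"offset": [0, 0, 0], "rot": [0, 0, 0], "fingers": 0.0},
  {"offset": [0, 0, 0], "rot": [0, 0, 0], "fingers": 0.0},
])

```text
time: 35.05
tcp_pos: [0.5566, -0.0585, 0.0507]
tcp_rot: [[-0.998, 0.058, 0.004], [0.058, 0.998, -0.001], [-0.004, -0.0, -1.0]]
ft_force: [0.4, -0.8, -2.1]
gripper_width: 0.0149
gripper_force: 58.6
```

Request:
step_arm([
  {"offset": [0, 0, 0], "rot": [0, 0, 0], "fingers": 0.0},
  {"offset": [0, 0, 0.03], "rot": [0, 0, 0], "fingers": 0.0},
  {"offset": [0, 0, 0.045], "rot": [0, 0, 0], "fingers": 0.0},
  {"offset": [0, 0, 0.035], "rot": [0, 0, 0], "fingers": 0.0},
  {"offset": [0, 0, 0], "rot": [0, 0, 0], "fingers": 0.0},
])

```text
time: 35.55
tcp_pos: [0.5591, -0.0584, 0.1667]
tcp_rot: [[-0.998, 0.057, 0.015], [0.057, 0.998, -0.003], [-0.015, -0.002, -1.0]]
ft_force: [0.6, -0.4, -2.0]
gripper_width: 0.015
gripper_force: 58.8
```

Request:
step_arm([
  {"offset": [-0.0114, -0.0408, 0], "rot": [0, 0, 0], "fingers": 0.0},
  {"offset": [-0.0114, -0.0408, 0], "rot": [0, 0, 0], "fingers": 0.0},
  {"offset": [-0.0114, -0.0408, 0], "rot": [0, 0, 0], "fingers": 0.0},
  {"offset": [-0.0114, -0.0408, 0], "rot": [0, 0, 0], "fingers": 0.0},
  {"offset": [0, 0, -0.035], "rot": [0, 0, 0], "fingers": 0.0},
])

```text
time: 36.05
tcp_pos: [0.5112, -0.2278, 0.1282]
tcp_rot: [[-0.998, 0.063, 0.01], [0.063, 0.998, -0.009], [-0.01, -0.008, -1.0]]
ft_force: [1.5, 0.0, -2.2]
gripper_width: 0.0147
gripper_force: 59.0
```

Request:
step_arm([
  {"offset": [0, 0, -0.045], "rot": [0, 0, 0], "fingers": 0.0},
  {"offset": [0, 0, -0.03], "rot": [0, 0, 0], "fingers": 0.0},
  {"offset": [0, 0, 0], "rot": [0, 0, 0], "fingers": 0.0},
  {"offset": [0, 0, 0], "rot": [0, 0, 0], "fingers": 0.0},
])

```text
time: 36.45
tcp_pos: [0.5092, -0.2207, 0.048]
tcp_rot: [[-0.998, 0.057, -0.001], [0.057, 0.998, 0.001], [0.001, 0.001, -1.0]]
ft_force: [-0.4, -0.3, -1.3]
gripper_width: 0.0144
gripper_force: 59.0
```

Request:
step_arm([
  {"offset": [0, -0.0005, -0.018], "rot": [0, 0, 0], "fingers": 0.0},
  {"offset": [0, 0, -0.006], "rot": [0, 0, 0], "fingers": 0.0},
  {"offset": [0, 0, 0], "rot": [0, 0, 0], "fingers": 0.0},
  {"offset": [0, 0, 0], "rot": [0, 0, 0], "fingers": 0.0},
])

```text
time: 36.85
tcp_pos: [0.5104, -0.2217, 0.0259]
tcp_rot: [[-0.998, 0.057, 0.002], [0.057, 0.998, -0.001], [-0.002, -0.001, -1.0]]
ft_force: [-0.0, 0.3, -1.5]
gripper_width: 0.0148
gripper_force: 59.0
```

Request:
step_arm([
  {"offset": [0, 0, -0.003], "rot": [0, 0, 0], "fingers": 0.0},
  {"offset": [0, 0, 0], "rot": [0, 0, 0], "fingers": 0.0},
])

```text
time: 37.05
tcp_pos: [0.5097, -0.2215, 0.0218]
tcp_rot: [[-0.998, 0.057, 0.001], [0.057, 0.998, -0.0], [-0.001, -0.0, -1.0]]
ft_force: [-0.2, 0.3, -3.3]
gripper_width: 0.0148
gripper_force: 59.0
```

Request:
step_arm([
  {"offset": [0, 0, -0.001], "rot": [0, 0, 0], "fingers": 0.0},
  {"offset": [0, 0, 0], "rot": [0, 0, 0], "fingers": 0.0},
  {"offset": [0, 0, 0], "rot": [0, 0, 0], "fingers": 0.03},
  {"offset": [0, 0, 0], "rot": [0, 0, 0], "fingers": 0.03},
])

```text
time: 37.45
tcp_pos: [0.5098, -0.2216, 0.0205]
tcp_rot: [[-0.998, 0.057, 0.001], [0.057, 0.998, -0.0], [-0.001, -0.0, -1.0]]
ft_force: [0.1, 0.3, 0.8]
gripper_width: 0.0305
gripper_force: 0.0
```

Request:
step_arm([
  {"offset": [0, 0, 0.04], "rot": [0, 0, 0], "fingers": 0.032},
  {"offset": [0, 0, 0.05], "rot": [0, 0, 0], "fingers": 0.032},
  {"offset": [0, 0, 0.05], "rot": [0, 0, 0], "fingers": 0.032},
  {"offset": [0.0092, 0.0414, 0], "rot": [0, 0, 0], "fingers": 0.032},
  {"offset": [0.0092, 0.0414, 0], "rot": [0, 0, 0], "fingers": 0.032},
])

```text
time: 37.95
tcp_pos: [0.5295, -0.1392, 0.1634]
tcp_rot: [[-0.998, 0.06, 0.006], [0.06, 0.998, -0.002], [-0.006, -0.002, -1.0]]
ft_force: [0.3, 0.7, -0.4]
gripper_width: 0.0318
gripper_force: 0.0
```

Request:
step_arm([
  {"offset": [0.0092, 0.0414, 0], "rot": [0, 0, 0], "fingers": 0.032},
  {"offset": [0.0092, 0.0414, 0], "rot": [0, 0, 0], "fingers": 0.032},
  {"offset": [0.0092, 0.0414, 0], "rot": [0, 0, 0], "fingers": 0.032},
  {"offset": [0, 0, -0.045], "rot": [0, 0, 0], "fingers": 0.032},
  {"offset": [0, 0, -0.01], "rot": [0, 0, 0], "fingers": 0.032},
])

```text
time: 38.45
tcp_pos: [0.5528, -0.0128, 0.1007]
tcp_rot: [[-0.998, 0.054, -0.008], [0.054, 0.999, 0.001], [0.008, 0.0, -1.0]]
ft_force: [-0.8, -0.4, -1.6]
gripper_width: 0.032
gripper_force: 0.0
```

Request:
step_arm([
  {"offset": [0, 0, 0], "rot": [0, 0, 0], "fingers": 0.032},
  {"offset": [0, 0, 0], "rot": [0, 0, 0], "fingers": 0.032},
])

```text
time: 38.65
tcp_pos: [0.5558, -0.0153, 0.1061]
tcp_rot: [[-0.998, 0.058, 0.001], [0.058, 0.998, -0.0], [-0.001, -0.0, -1.0]]
ft_force: [0.2, 0.3, 0.0]
gripper_width: 0.0318
gripper_force: 0.0
```

Request:
step_arm([
  {"offset": [0, 0.001, -0.035], "rot": [0, 0, 0], "fingers": 0.032},
  {"offset": [0, 0, -0.022], "rot": [0, 0, 0], "fingers": 0.032},
  {"offset": [0, 0, 0], "rot": [0, 0, 0], "fingers": 0.032},
  {"offset": [0, 0, 0], "rot": [0, 0, 0], "fingers": 0.0},
  {"offset": [0, 0, 0], "rot": [0, 0, 0], "fingers": 0.0},
])

```text
time: 39.15
tcp_pos: [0.5571, -0.0141, 0.0507]
tcp_rot: [[-0.998, 0.058, 0.004], [0.058, 0.998, -0.0], [-0.004, -0.0, -1.0]]
ft_force: [0.8, -0.1, -2.6]
gripper_width: 0.0151
gripper_force: 58.6
```

Request:
step_arm([
  {"offset": [0, 0, 0], "rot": [0, 0, 0], "fingers": 0.0},
  {"offset": [0, 0, 0.03], "rot": [0, 0, 0], "fingers": 0.0},
  {"offset": [0, 0, 0.045], "rot": [0, 0, 0], "fingers": 0.0},
  {"offset": [0, 0, 0.035], "rot": [0, 0, 0], "fingers": 0.0},
  {"offset": [0, 0, 0], "rot": [0, 0, 0], "fingers": 0.0},
])

```text
time: 39.65
tcp_pos: [0.5595, -0.0138, 0.1666]
tcp_rot: [[-0.998, 0.057, 0.015], [0.057, 0.998, -0.002], [-0.015, -0.001, -1.0]]
ft_force: [0.8, 0.2, -2.0]
gripper_width: 0.015
gripper_force: 58.9
```

Request:
step_arm([
  {"offset": [-0.0044, -0.0451, 0], "rot": [0, 0, 0], "fingers": 0.0},
  {"offset": [-0.0044, -0.0451, 0], "rot": [0, 0, 0], "fingers": 0.0},
  {"offset": [-0.0044, -0.0451, 0], "rot": [0, 0, 0.027], "fingers": 0.0},
  {"offset": [-0.0044, -0.0451, 0], "rot": [0, 0, 0.026], "fingers": 0.0},
  {"offset": [-0.0044, -0.0451, 0], "rot": [0, 0, 0], "fingers": 0.0},
])

```text
time: 40.15
tcp_pos: [0.5327, -0.2402, 0.1574]
tcp_rot: [[-1.0, 0.003, -0.001], [0.003, 1.0, 0.001], [0.001, 0.001, -1.0]]
ft_force: [1.0, 0.6, -2.5]
gripper_width: 0.015
gripper_force: 59.0
```

Request:
step_arm([
  {"offset": [-0.0044, -0.0451, 0], "rot": [0, 0, 0], "fingers": 0.0},
  {"offset": [-0.0044, -0.0451, 0], "rot": [0, 0, 0], "fingers": 0.0},
  {"offset": [0, 0, -0.03], "rot": [0, 0, 0], "fingers": 0.0},
  {"offset": [0, 0, 0], "rot": [0, 0, 0], "fingers": 0.0},
  {"offset": [0, 0, 0], "rot": [0, 0, 0], "fingers": 0.0},
])

```text
time: 40.65
tcp_pos: [0.5238, -0.3279, 0.1265]
tcp_rot: [[-1.0, 0.004, -0.003], [0.004, 1.0, 0.003], [0.003, 0.003, -1.0]]
ft_force: [-0.0, 0.1, -2.5]
gripper_width: 0.0149
gripper_force: 59.2
```

Run:
```python
from h import *
c=capture("wrist");pickle.dump(c,open("w9.pkl","wb"));cv2.imwrite("pics/w9.png",cv2.convertScaleAbs(cv2.resize(c["image"],(800,600),interpolation=cv2.INTER_CUBIC),alpha=1.4))
print(arm.state()["tcp_pos"])
```

```text
[ 0.52471801 -0.32809187  0.12813657]
```

View pics/w9.png

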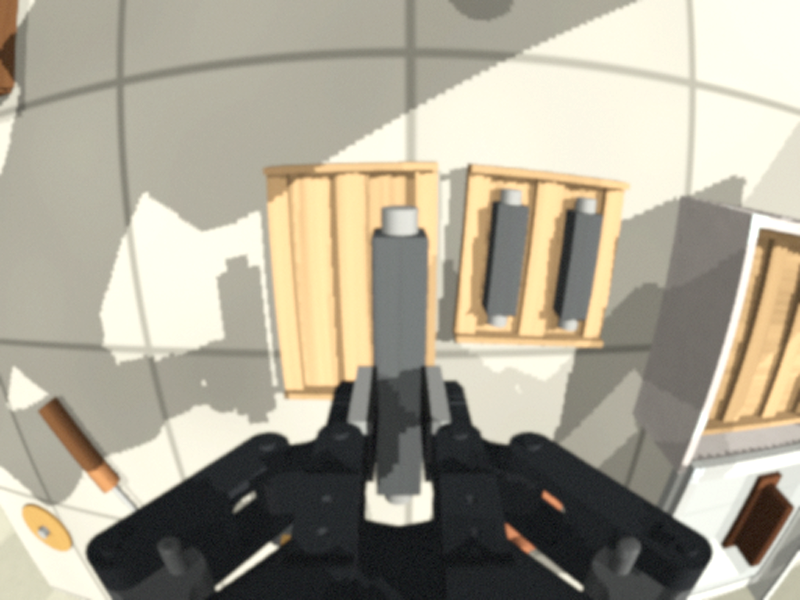

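Both short arbors lie in their tray grooves, (511,193)-(498,322) and (586,203)-(570,327). The long tray's left (y+) groove starts at (366-417,177).

Run:
```python
from h import *
c=pickle.load(open("w9.pkl","rb"));k=1.5625
f=lambda n,u,v,z:(n,(u+.5)/k-.5,(v+.5)/k-.5,z)
wv(c,[f("gr L",366,177,.012),f("gr R",417,176,.012),f("mid L",333,177,.012),f("c",266,170,.018),f("c",437,165,.018),f("cfar",286,397,.018),f("arb n",400,209,.125),f("arb n",398,497,.125)])
```

```text
gr L [ 458.7 -345.3   12. ]
gr R [ 458.3 -317.4   12. ]
mid L [ 458.3 -363.5   12. ]
c [ 452.5 -399.9   18. ]
c [ 451.9 -307.    18. ]
cfar [ 592.8 -399.6   18. ]
arb n [ 461.5 -327.4  125. ]
arb n [ 576.8 -328.6  125. ]
```

Request:
step_arm([
  {"offset": [0.001, -0.003, -0.03], "rot": [0, 0, 0], "fingers": 0.0},
  {"offset": [0, 0, -0.04], "rot": [0, 0, 0], "fingers": 0.0},
  {"offset": [0, 0, -0.016], "rot": [0, 0, 0], "fingers": 0.0},
  {"offset": [0, 0, 0], "rot": [0, 0, 0], "fingers": 0.0},
  {"offset": [0, 0, 0], "rot": [0, 0, 0], "fingers": 0.0},
])

```text
time: 41.2
tcp_pos: [0.5267, -0.3321, 0.044]
tcp_rot: [[-1.0, 0.003, 0.002], [0.003, 1.0, -0.001], [-0.002, -0.001, -1.0]]
ft_force: [-0.1, -0.4, -2.1]
gripper_width: 0.015
gripper_force: 59.2
```

Request:
step_arm([
  {"offset": [-0.002, 0.0005, -0.015], "rot": [0, 0, 0], "fingers": 0.0},
  {"offset": [0, 0, -0.005], "rot": [0, 0, 0], "fingers": 0.0},
  {"offset": [0, 0, 0], "rot": [0, 0, 0], "fingers": 0.0},
  {"offset": [0, 0, 0], "rot": [0, 0, 0], "fingers": 0.0},
])

```text
time: 41.6
tcp_pos: [0.5237, -0.3317, 0.0225]
tcp_rot: [[-1.0, 0.004, 0.0], [0.004, 1.0, -0.0], [-0.0, -0.0, -1.0]]
ft_force: [-0.5, -0.2, -2.9]
gripper_width: 0.0151
gripper_force: 59.2
```

Request:
step_arm([
  {"offset": [0, 0, -0.002], "rot": [0, 0, 0], "fingers": 0.0},
  {"offset": [0, 0, 0], "rot": [0, 0, 0], "fingers": 0.0},
])

```text
time: 41.8
tcp_pos: [0.5241, -0.332, 0.0215]
tcp_rot: [[-1.0, 0.004, 0.001], [0.004, 1.0, -0.001], [-0.001, -0.001, -1.0]]
ft_force: [-1.6, 0.0, 1.0]
gripper_width: 0.0149
gripper_force: 59.8
```

Request:
step_arm([
  {"offset": [0, 0, 0], "rot": [0, 0, 0], "fingers": 0.03},
  {"offset": [0, 0, 0], "rot": [0, 0, 0], "fingers": 0.03},
  {"offset": [0, 0, 0.04], "rot": [0, 0, 0], "fingers": 0.03},
  {"offset": [0, 0, 0.05], "rot": [0, 0, 0], "fingers": 0.05},
  {"offset": [0, 0, 0.05], "rot": [0, 0, 0], "fingers": 0.05},
], squeeze=40)

```text
time: 42.3
tcp_pos: [0.5233, -0.3312, 0.1612]
tcp_rot: [[-1.0, 0.004, -0.001], [0.004, 1.0, 0.001], [0.001, 0.001, -1.0]]
ft_force: [0.3, -0.9, 0.1]
gripper_width: 0.05
gripper_force: 0.0
```

Request:
step_arm([
  {"offset": [0, 0.045, 0.02], "rot": [0, 0, -0.025], "fingers": 0.05},
  {"offset": [0, 0.045, 0], "rot": [0, 0, -0.025], "fingers": 0.05},
  {"offset": [0, 0.044, 0], "rot": [0, 0, 0], "fingers": 0.05},
  {"offset": [0.036, 0.033, 0], "rot": [0, 0, 0], "fingers": 0.05},
  {"offset": [0.036, 0.033, 0], "rot": [0, 0, 0], "fingers": 0.05},
])

```text
time: 42.8
tcp_pos: [0.5956, -0.13, 0.1809]
tcp_rot: [[-0.999, 0.054, 0.001], [0.054, 0.999, -0.0], [-0.001, -0.0, -1.0]]
ft_force: [0.4, -1.3, 0.0]
gripper_width: 0.0501
gripper_force: 0.0
```

Request:
step_arm([
  {"offset": [0.036, 0.033, 0], "rot": [0, 0, 0], "fingers": 0.05},
  {"offset": [0.036, 0.033, 0], "rot": [0, 0, 0], "fingers": 0.05},
  {"offset": [0, 0, 0], "rot": [0, 0, 0], "fingers": 0.05},
  {"offset": [0, 0, 0], "rot": [0, 0, 0], "fingers": 0.05},
])

```text
time: 43.2
tcp_pos: [0.668, -0.0645, 0.1793]
tcp_rot: [[-0.999, 0.052, -0.002], [0.052, 0.999, -0.0], [0.002, -0.0, -1.0]]
ft_force: [-0.1, -0.2, -0.1]
gripper_width: 0.0497
gripper_force: 0.0
```

Request:
step_arm([
  {"offset": [0, -0.001, -0.045], "rot": [0, 0, 0], "fingers": 0.05},
  {"offset": [0, 0, -0.032], "rot": [0, 0, 0], "fingers": 0.05},
  {"offset": [0, 0, 0], "rot": [0, 0, 0], "fingers": 0.0},
  {"offset": [0, 0, 0], "rot": [0, 0, 0], "fingers": 0.0},
  {"offset": [0, 0, 0], "rot": [0, 0, 0], "fingers": 0.0},
])

```text
time: 43.7
tcp_pos: [0.6682, -0.0661, 0.1058]
tcp_rot: [[-0.999, 0.054, 0.003], [0.054, 0.999, 0.002], [-0.003, 0.002, -1.0]]
ft_force: [-0.2, 4.7, -3.5]
gripper_width: 0.0108
gripper_force: 40.4
```

Request:
step_arm([
  {"offset": [-0.03, 0.0016, 0], "rot": [0, 0, 0], "fingers": 0.0},
  {"offset": [-0.03, 0.0016, 0], "rot": [0, 0, 0], "fingers": 0.0},
  {"offset": [-0.03, 0.0016, 0], "rot": [0, 0, 0], "fingers": 0.0},
  {"offset": [-0.03, 0.0016, 0], "rot": [0, 0, 0], "fingers": 0.0},
  {"offset": [-0.025, 0.0014, 0], "rot": [0, 0, 0], "fingers": 0.0},
])

```text
time: 44.2
tcp_pos: [0.5231, -0.0581, 0.1057]
tcp_rot: [[-0.999, 0.054, 0.006], [0.054, 0.999, 0.001], [-0.006, 0.001, -1.0]]
ft_force: [2.4, 2.8, -3.1]
gripper_width: 0.0108
gripper_force: 41.0
```

Request:
step_arm([
  {"offset": [-0.009, 0.0004, 0], "rot": [0, 0, 0], "fingers": 0.0},
  {"offset": [-0.005, 0, 0], "rot": [0, 0, 0], "fingers": 0.0},
  {"offset": [0, 0, 0], "rot": [0, 0, 0], "fingers": 0.0},
])

```text
time: 44.5
tcp_pos: [0.5134, -0.0576, 0.1057]
tcp_rot: [[-0.998, 0.054, 0.013], [0.054, 0.999, 0.002], [-0.013, 0.002, -1.0]]
ft_force: [10.3, 4.5, -6.5]
gripper_width: 0.0107
gripper_force: 40.4
```

Request:
step_arm([
  {"offset": [0.005, 0, 0], "rot": [0, 0, 0], "fingers": 0.05},
  {"offset": [0, 0, 0], "rot": [0, 0, 0], "fingers": 0.05},
  {"offset": [0, 0, 0.045], "rot": [0, 0, 0], "fingers": 0.05},
  {"offset": [0, 0, 0.045], "rot": [0, 0, 0], "fingers": 0.05},
  {"offset": [-0.045, 0, 0.01], "rot": [0, 0, 0], "fingers": 0.05},
])

```text
time: 45.0
tcp_pos: [0.4745, -0.0602, 0.2105]
tcp_rot: [[-0.998, 0.054, 0.013], [0.053, 0.999, -0.004], [-0.013, -0.003, -1.0]]
ft_force: [-0.1, -0.8, 0.5]
gripper_width: 0.05
gripper_force: 0.0
```

Request:
step_arm([
  {"offset": [-0.045, 0, 0], "rot": [0, 0, 0], "fingers": 0.05},
  {"offset": [-0.045, 0, 0], "rot": [0, 0, 0], "fingers": 0.05},
  {"offset": [0, 0, 0], "rot": [0, 0, 0], "fingers": 0.05},
])

```text
time: 45.3
tcp_pos: [0.3748, -0.0585, 0.2042]
tcp_rot: [[-0.998, 0.055, 0.0], [0.055, 0.998, -0.002], [-0.0, -0.002, -1.0]]
ft_force: [0.8, 1.1, -0.5]
gripper_width: 0.0502
gripper_force: 0.0
```

Run:
```python
from h import *
c=capture("top");a=c["image"][165:235,310:400].astype(int)
b=pickle.load(open("top0.pkl","rb"))["image"][165:235,310:400].astype(int)
m=((b.sum(2)-a.sum(2)>120)&(a[...,2]-a[...,0]<25)).astype(np.uint8)
n,l,s,_=cv2.connectedComponentsWithStats(m)
for i in range(1,n):
    if s[i,4]<60: continue
    (u,v),wh,ang=cv2.minAreaRect(np.argwhere(l==i)[:,::-1].astype(np.float32))
    print(s[i,4],np.round(world(c,310+u,165+v,.024)*1000,1),np.round(wh,1),ang)
print(arm.state()["tcp_pos"])
```

```text
202 [ 517.  -328.9   24. ] [37.  8.] 90.0
555 [ 496.8 -391.3   24. ] [48. 25.] 90.0
98 [ 503.9 -220.3   24. ] [24.  7.] 90.0
158 [ 501.9 -264.8   24. ] [ 7.3 24.1] 3.3664605617523193
[ 0.37734882 -0.05880488  0.20460931]
```

```bash
python3 -c "
from cell import arm
print(arm.hand_in())"
```

```text
the job is handed in; nothing more can be done
None
```

I handed the job in at about 45 s of robot time, with no verdict returned. The one long and two short arbors went through the hatch in the required order and now lie in their tray grooves. Both doors are pushed shut to their stops, and I never went near the bell, clip stand or cork.

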